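# Bolt in, tug-check and turn over a control carrier, then take off its bottom cover

## Task

Push the yellow-knobbed bolt of the turnover stand fully home over the grey carrier, then tug the carrier firmly upward by its black handle to confirm that the bolt holds it, and let go. Turn the blue frame right over by its red bar until it rests upside down, swing the brass tab a quarter turn aside, well clear of the aluminium cover, then lift the cover out by its black handle and lay it flat, handle up, in the black tray. Leave the stand like that and do not disturb the pliers, pipe tee or pump nearby.

Things in the scene. Friction and masses are not known exactly. Their poses are not given: they have to be found in the camera images.
- stand: Fixed turnover stand: dark base plate 280x130x10 mm and two grey posts 131 mm high (14 mm thick along x, 44 mm wide; their middles at x = -136 and +105 mm) that carry the blue frame between them on a level axis. Origin: on the table below the frame's centre; the turning axis runs along the stand's own x axis, 120 mm above the origin. At yaw 0 its x points away from the robot; the bolt is at the -x end (near the robot). The yaw differs by up to about 0.25 rad.
- turn_frame (a joint): Angle of the blue frame about the stand's x axis: 0 = upright as found, resting on its stop, red bar on the stand's +y side; 3.14 = upside down, on the other stop, red bar on the -y side. It is turned over the top (bar up and over), needs about 2 to 4 N at the bar and stays where it is left. Frame 215 mm along x, 129 mm along y, 36 mm thick (18 mm either side of the axis); steel lip and bolt stand up to 8 mm above it; below it the ledge adds 5 mm.
- frame_centre (a point): Centre of the blue frame, on the turning axis, 120 mm above the table.
- turn_bar (a point): Middle of the red round turning bar, 14 mm thick, 130 mm long, parallel to the axis and 120 mm from it; held by two arms 58 mm either side of this point; 48 mm of free space between bar and frame. Pinched from above (fingers closing across it) it can be led round its half circle while the gripper keeps pointing down, the bar turning between the fingers.
- bolt (a joint): Slide of the steel bolt in m: 0 = home, its nose 14 mm over the carrier's end; grows as it is drawn back along the stand's -x (up to 0.018; from about 0.014 it is off the carrier). Starts drawn back 0.014 to 0.018. Friction about 2 N, hard stop at 0.
- bolt_knob (a point): Point on the upright yellow bolt knob (round, 12 mm thick, 32 mm tall), 12 mm below its top and about 20 mm above the bolt's flat top; moves with the bolt. With the frame upright the knob stands up 46 mm above the turning axis.
- carrier: Loose grey carrier 170x110x36 mm (0.2 to 0.5 kg) lying in the frame on ledges, 1.5 mm play on all sides; a steel lip holds its +x end, the bolt its -x end. Origin at its middle (on the turning axis), axes as the stand's while upright; once turned over its z and y point the other way. A tug lifts it about 1.5 mm before it bears on the home bolt; a pull of 10 to 15 N at the handle loads the bolt well.
- carrier_handle (a point): Middle of the black round handle bar on the carrier's top: 12 mm thick, 64 mm long along x, 46 mm above the carrier's middle, 22 mm clear below it. Take it from above, fingers closing along y.
- tab (a joint): Angle of the brass swing tab about its pivot on the carrier's underside: 0 = pointing along the carrier's +x across the middle of the cover, holding it (starts within 0.15 of that); positive swings it toward the carrier's -y, stop at 1.75; near 1.57 it is clear of the cover. Moves with under 1 N, stays where left.
- tab_pivot (a point): Pivot of the swing tab, on the carrier 64 mm toward -x of its middle.
- tab_pin (a point): Point on the tab's yellow pin (round, 12 mm thick, standing 29 mm out of the tab; this point 20 mm out of the tab, 9 mm short of the pin's end), 62 mm from the pivot. Points up once the frame is upside down. The tab is 89 mm long, 18 mm wide, 4 mm thick.
- cover: Loose aluminium cover plate 110x84x4 mm (0.1 to 0.15 kg) in a recess of the carrier's underside with 2 mm play round it, its outer face 2 mm below the recess rim once turned over. Origin at the plate's centre; z points away from its handle side, so z is down when the handle is up.
- cover_grip (a point): Grip point in the cover's black handle: a block 12 mm thick along the cover's x, 50 mm long along y, standing 30 mm off the plate; the point is 22 mm off the plate and 31 mm from the plate's centre toward the cover's +x. Fingers close along x.
- tray: Fixed black open tray, outside 185x155x28 mm (x, y, z), walls and floor 5 mm, on the table. Origin at the centre of its underside; yaw varies.
- pliers: Bystander: red-handled pliers 157 mm long, lying on the table.
- tee_25: Bystander: white plastic pipe tee 82 mm long.
- drain_pump: Bystander: small white pump 125 mm long, 89 mm high.
Things that resemble listed ones, but are neither listed nor needed, are in the scene too. There is more than one size of the carrier; the job needs the larger.

How it is judged:
By the outcome, as a careful person would: the job done as asked, in the order asked, and still so for the second after the job is handed in, with the robot touching nothing.
It also fails if it takes over 72 s, if anything falls off the work surface, if the arm or the gripper's body presses on something with over 40 N, if the wrist force passes 120 N, or if a joint passes its speed limit or range.

## Robot

A 7-joint arm with a two-finger parallel gripper is mounted at the origin on a cart in front of the work surface, level with it; the furniture and walls round the work are solid. World frame = base frame: x ahead of the robot, y to its left, z up, the work surface at z = 0. Lengths are in m, angles in rad, forces in N, time in s.
With the tool pointing down it reaches from about 0.425 to 0.925 m from the base axis. Payload 6.8 kg.
Tool frame: the origin (TCP) lies on the centre line of the jaws, within the pads' length; the fingertips stand ctrl.nose_length ahead of it and the grasp point (between the pads) lies 5 mm behind it (ctrl.nose_length is the distance from the TCP to the fingertips, in m); x points along the fingers, y is the direction in which the jaws open and shut, and the axes are right-handed (so a half turn about x gives the same grasp; the last joint's range is limited). The gripper opens to 88 mm and grips with 3 to 60 N. Pads are 20 mm wide; open, the fingers measure 115 mm over their backs; the gripper's body (75 mm by 178 mm) begins 61 mm behind the grasp point.
Start: joints at [1.194, 0.477, 0.022, 1.555, -0.011, 1.109, -0.083], TCP at [0.179, -0.651, 0.237] pointing down, gripper open.
Joint ranges: [-2.96, 2.96], [-0.34, 2.1], [-1.41, 1.46], [0.24, 2.44], [-1.37, 4.51], [0.17, 1.92], [-2.96, 2.96]. Speed limits (rad/s): [2.39, 2.39, 3.14, 3.14, 3.14, 3.14, 3.14].

## Interface

Orientations are given as a unit quaternion [x, y, z, w].
In Python, from workcell import ctrl, vision, ticket gives the robot as it stands.
- The arm moves only by the tool send_rows, never from a script. Its argument "motion" is a list of rows, each an object of numbers: "tx", "ty", "tz": the shift along the tool's x, y, z in mm; "spin": the turn about the tool's x in degrees; "jaw": the opening, from 0 (shut) to 1 (fully open). In form: [{"tx": .., "ty": .., "tz": .., "spin": .., "jaw": ..}, ...]. A call has 1 to 10 rows; each row is the pose to reach, as a shift and turn from the pose measured when the call began, along the tool's axes at that moment; what a row does not reach only later rows make up. A row lasts 1/10 s, in which the tool goes at most 50 mm and 8.59 degrees, less where a joint would pass 70% of its speed; a pose out of reach is approached as far as the arm can. A call with a gripper value outside its range is refused whole. The fingers move at their own pace and stop on an object; the grip force is fixed at half the most. Time passes only in rows, so rows that repeat a pose let the fingers close. It gives the time, the measured TCP pose, the force and the opening at its end, in the units of the state.
- ctrl.get_state(): the state, without advancing time (a new reading comes with each control period).
- vision.camera(name): name is "scene" or "top" or "wrist"; returns the picture (384x512x3 uint8, blue, green, red); there is no depth.
- vision.camera_params(name): a dict with "camera_matrix" (3x3 intrinsics, pixels), "R" (3x3) and "t" (3): a world point X has camera coordinates R X + t; the wrist camera has in their place "T_tool_cam" (4x4, takes a point from camera to tool coordinates, whose origin is the TCP and whose axes are the tool frame's). Camera axes: x right, y down, z forward; pixel columns grow to the right and rows downward; lengths in m; the calibration is good to about 2 mm. The wrist camera is an equidistant fisheye: a pixel r from the principal point sees the ray r / f radians off the axis. A picture is of the moment at which its call begins: read the wrist's pose just before it. camera_params takes no time and is no camera call.
- ticket.close_job(): hands the job in, once; it reports no verdict.
The state is a dict: "t": time; "joint_positions": joint angles; "qvel": joint speeds; "tau": joint torques, N m; "tcp_pos": TCP position; "ee_rot": TCP orientation; "wrist_force": force on the tool from outside, world axes, zero at the start; "torque": the same for the moment, N m; "opening": opening from 0.0 (shut) to 1.0 (fully open).
Only numpy, scipy, OpenCV 4.12 (cv2) and the standard library are available. Lean on these libraries where they do the work, as an engineer would, in place of code of your own. Each camera call takes 0.05 s, during which the arm holds its last target.

## Working session

There is one attempt and no reset: what is moved stays moved. The work goes in short steps, Python scripts to look and compute and a tool call to move; the robot and the scene stay as the last step left them, time stands still between calls to the robot, and variables do not carry over. Pictures are saved under pics/ and viewed, and the job is handed in when it is done.

Besides the shell and the picture viewer there is one more tool, called after "Request:" as name([rows], argument=value, ...), one row to a line, values as JSON. send_rows: Moves the arm, as the interface text tells. Its arguments: {"type":"object","properties":{"motion":{"type":"array"}},"required":["motion"]}

```bash
ls; mkdir -p pics
python3 - <<'E'
from workcell import ctrl, vision, ticket
import cv2, numpy as np
s=ctrl.get_state()
for k,v in s.items(): print(k,v)
print(ctrl.nose_length)
for n in ["scene","top","wrist"]:
    im=vision.camera(n); cv2.imwrite(f"pics/{n}0.png",im); p=vision.camera_params(n)
    print(n,{k:np.round(np.array(v),4).tolist() for k,v in p.items()})
E
```

```text
pics
t 0.0
joint_positions [ 1.19390806  0.47778248  0.02235981  1.55640264 -0.01151138  1.10929517
 -0.08309706]
qvel [-0.00039506 -0.00049444  0.00111411  0.00032622 -0.00071273 -0.00082156
 -0.00015805]
tau [ 7.67450274e-05 -5.82855856e+01  1.53491646e+00 -2.72617328e+01
 -5.43019641e-02  1.69100793e-02  1.19032957e-04]
tcp_pos [ 0.17908806 -0.65023394  0.23571451]
ee_rot [-0.70060202 -0.09535454  0.7008584  -0.09413726]
wrist_force [ 0.09979157 -0.19889988 -0.05740878]
torque [-0.01224018 -0.01354095  0.00918753]
opening 0.9995724096439664
0.014
scene {'camera_matrix': [[395.9489, 0.0, 253.6286], [0.0, 395.9489, 192.9439], [0.0, 0.0, 1.0]], 'R': [[-0.6995, -0.7147, 0.004], [-0.4684, 0.4542, -0.7578], [0.5398, -0.5319, -0.6525]], 't': [0.3071, 0.3487, 0.8981]}
top {'camera_matrix': [[476.0694, 0.0, 258.2712], [0.0, 476.0694, 197.9818], [0.0, 0.0, 1.0]], 'R': [[-0.028, -0.9996, -0.0091], [-0.9931, 0.0288, -0.1139], [0.1141, 0.0058, -0.9935]], 't': [-0.0482, 0.5398, 1.4429]}
wrist {'camera_matrix': [[297.3186, 0.0, 258.5932], [0.0, 297.3186, 186.5008], [0.0, 0.0, 1.0]], 'T_tool_cam': [[-0.0001, -0.2769, 0.9609, -0.1481], [1.0, 0.0004, 0.0002, -0.0006], [-0.0005, 0.9609, 0.2769, -0.0764], [0.0, 0.0, 0.0, 1.0]]}
```

View pics/scene0.png

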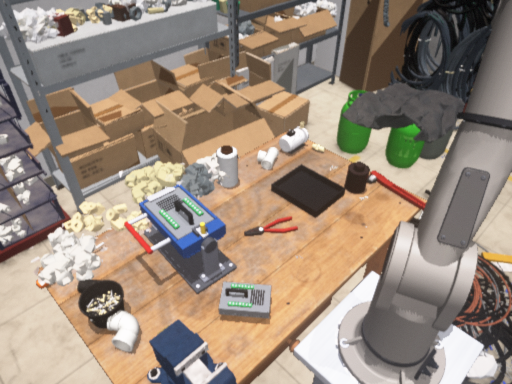

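View pics/top0.png

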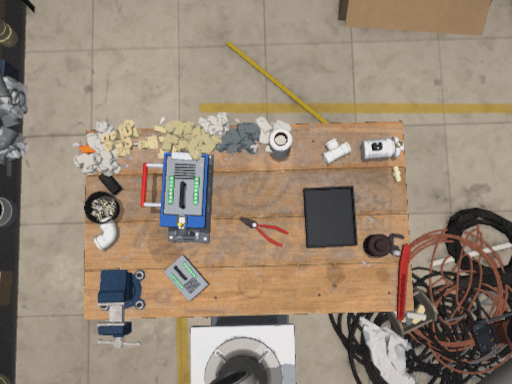

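View pics/wrist0.png

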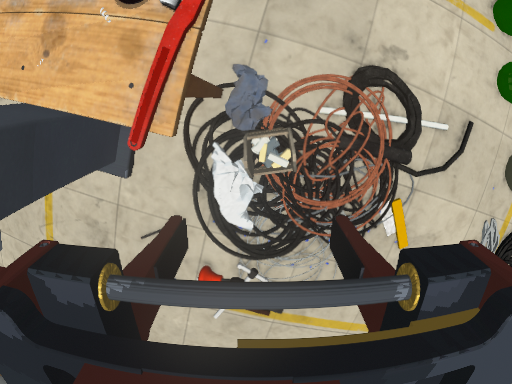

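```bash
cat > h.py <<'E'
import cv2, numpy as np
from workcell import ctrl, vision, ticket
from scipy.spatial.transform import Rotation as Rn
def grab(n,f=None):
    s=ctrl.get_state(); im=vision.camera(n)
    if f: cv2.imwrite(f"pics/{f}.png",im)
    return s,im
def ray(n,uv,s=None):
    p=vision.camera_params(n);K=np.array(p["camera_matrix"])
    if n!="wrist":
        R=np.array(p["R"]);t=np.array(p["t"])
        d=R.T@(np.linalg.inv(K)@[uv[0],uv[1],1]); return -R.T@t,d/np.linalg.norm(d)
    x=np.array([(uv[0]-K[0,2])/K[0,0],(uv[1]-K[1,2])/K[1,1]]);r=np.linalg.norm(x)+1e-12
    d=np.array([*(x/r*np.sin(r)),np.cos(r)]);T=np.array(p["T_tool_cam"]);Rt=Rn.from_quat(s["ee_rot"]).as_matrix()
    return Rt@T[:3,3]+s["tcp_pos"],Rt@T[:3,:3]@d
def plane(n,uv,z,s=None):
    o,d=ray(n,uv,s);return o+d*(z-o[2])/d[2]
def proj(n,X,s=None):
    p=vision.camera_params(n);K=np.array(p["camera_matrix"]);X=np.array(X,float)
    if n!="wrist":
        c=np.array(p["R"])@X+p["t"];u=K@c;return u[:2]/u[2]
    T=np.array(p["T_tool_cam"]);Rt=Rn.from_quat(s["ee_rot"]).as_matrix()
    c=T[:3,:3].T@(Rt.T@(X-s["tcp_pos"])-T[:3,3]);r=np.arctan2(np.linalg.norm(c[:2]),c[2]);q=c[:2]/(np.linalg.norm(c[:2])+1e-12)*r
    return np.array([K[0,0]*q[0]+K[0,2],K[1,1]*q[1]+K[1,2]])
def tri(a,b):
    (o1,d1),(o2,d2)=a,b
    A=np.stack([d1,-d2],1);k=np.linalg.lstsq(A,o2-o1,rcond=None)[0]
    P,Q=o1+k[0]*d1,o2+k[1]*d2;return (P+Q)/2,np.linalg.norm(P-Q)
def shift(target,s=None):
    s=s or ctrl.get_state();Rt=Rn.from_quat(s["ee_rot"]).as_matrix()
    return np.round(Rt.T@(np.array(target)-s["tcp_pos"])*1000,1)
def spin(yaw,s=None):
    "deg of spin so tool y lies along world heading yaw (mod pi)"
    s=s or ctrl.get_state();Rt=Rn.from_quat(s["ee_rot"]).as_matrix()
    v=Rt.T@[np.cos(yaw),np.sin(yaw),0];a=np.degrees(np.arctan2(v[2],v[1]))
    return (a+90)%180-90
def stat():
    s=ctrl.get_state();print("t %.2f"%s["t"],"tcp",np.round(s["tcp_pos"],4),"F",np.round(s["wrist_force"],1),"op %.3f"%s["opening"],"j",np.round(s["joint_positions"],2));print(np.round(Rn.from_quat(s["ee_rot"]).as_matrix(),3).tolist());return s
E
python3 - <<'E'
from h import *
im=cv2.imread("pics/top0.png");cv2.imwrite("pics/topc.png",cv2.resize(im[140:255,135:225],None,fx=5.2,fy=5.2,interpolation=2))
im=cv2.imread("pics/scene0.png");cv2.imwrite("pics/scc.png",cv2.resize(im[170:300,115:245],None,fx=4.6,fy=4.6,interpolation=2))
stat()
top=cv2.imread("pics/top0.png");sc=cv2.imread("pics/scene0.png")
def red(im): 
    b,g,r=[im[...,i].astype(int) for i in range(3)];return ((r>140)&(g<90)&(b<90)).astype(np.uint8)
def blue(im):
    b,g,r=[im[...,i].astype(int) for i in range(3)];return ((b>110)&(r<70)&(b>g+50)).astype(np.uint8)
def yel(im):
    b,g,r=[im[...,i].astype(int) for i in range(3)];return ((r>150)&(g>120)&(b<90)).astype(np.uint8)
for nm,im in(("top",top),("scene",sc)):
  for f in(red,blue,yel):
    n,l,st,ce=cv2.connectedComponentsWithStats(f(im))
    print(nm,f.__name__,[(st[i].tolist(),ce[i].round(1).tolist()) for i in range(1,n) if st[i,4]>8])
# tray
g=cv2.cvtColor(top,6);m=((g<70)).astype(np.uint8);m[:, :300]=0;m[:,362:]=0;m[:180]=0;m[255:]=0
c=max(cv2.findContours(m,0,2)[0],key=cv2.contourArea);print(cv2.minAreaRect(c))
bx=cv2.boxPoints(cv2.minAreaRect(c))
P=np.array([plane("top",q,0.028) for q in bx]);print(P.round(3).tolist(),np.linalg.norm(P-np.roll(P,1,0),axis=1),P.mean(0))
m=blue(top);m[:,:150]=0;m[:,220:]=0
c=np.concatenate(cv2.findContours(m[:240],0,2)[0]);bx=cv2.boxPoints(cv2.minAreaRect(c));print(bx)
P=np.array([plane("top",q,0.138) for q in bx]);print(P.round(3).tolist(),np.linalg.norm(P-np.roll(P,1,0),axis=1),P.mean(0))
E
```

```text
t 0.15 tcp [ 0.1792 -0.6503  0.2359] F [-0.3 -0.2 -0.8] op 1.001 j [ 1.19  0.48  0.02  1.56 -0.01  1.11 -0.08]
[[-0.0, 0.266, -0.964], [0.001, -0.964, -0.266], [-1.0, -0.001, 0.0]]
top red [([141, 163, 7, 44, 179], [143.5, 184.0]), ([258, 225, 30, 9, 81], [273.9, 228.0]), ([256, 227, 26, 20, 86], [268.3, 237.6]), ([398, 244, 13, 77, 403], [403.7, 275.0])]
top blue [([160, 153, 17, 74, 312], [166.1, 204.7]), ([185, 155, 23, 73, 359], [199.4, 205.4])]
top yel [([227, 41, 285, 84, 2121], [376.3, 101.8]), ([200, 103, 106, 10, 826], [250.3, 107.7]), ([350, 123, 8, 3, 12], [353.2, 123.5]), ([367, 123, 8, 2, 9], [370.4, 123.1]), ([79, 145, 15, 7, 62], [85.7, 148.6]), ([346, 163, 42, 4, 80], [365.2, 165.1]), ([238, 168, 10, 3, 18], [243.3, 169.0]), ([132, 171, 6, 3, 13], [134.3, 172.2]), ([148, 171, 6, 2, 9], [150.3, 171.6]), ([162, 254, 7, 7, 14], [164.6, 257.4]), ([159, 257, 4, 6, 12], [160.7, 259.1]), ([329, 261, 7, 2, 9], [331.9, 261.7]), ([337, 261, 7, 2, 9], [340.0, 261.4]), ([376, 267, 13, 15, 94], [381.6, 273.6]), ([326, 272, 5, 6, 12], [327.8, 274.2]), ([332, 275, 6, 8, 18], [334.6,
[... 585 characters left out ...]
, 215, 3, 5, 11], [359.2, 216.6]), ([200, 225, 5, 8, 27], [202.7, 228.4]), ([483, 252, 29, 11, 190], [497.4, 257.5]), ([96, 336, 5, 5, 9], [98.1, 337.9])]
((329.3207092285156, 216.45172119140625), (59.66157913208008, 50.500938415527344), 86.633544921875)
[[0.565, -0.201, 0.028], [0.57, -0.358, 0.028], [0.386, -0.359, 0.028], [0.381, -0.205, 0.028]] [0.18417123 0.15675135 0.18416213 0.15452314] [ 0.47554764 -0.28084577  0.028     ]
[[159.67085 225.58356]
 [163.31673 152.66583]
 [207.50624 154.8753 ]
 [203.86037 227.79303]]
[[0.455, 0.219, 0.138], [0.666, 0.208, 0.138], [0.656, 0.08, 0.138], [0.445, 0.093, 0.138]] [0.12651739 0.21188099 0.12876217 0.21154413] [0.55550936 0.15001921 0.138     ]
```

View pics/topc.png

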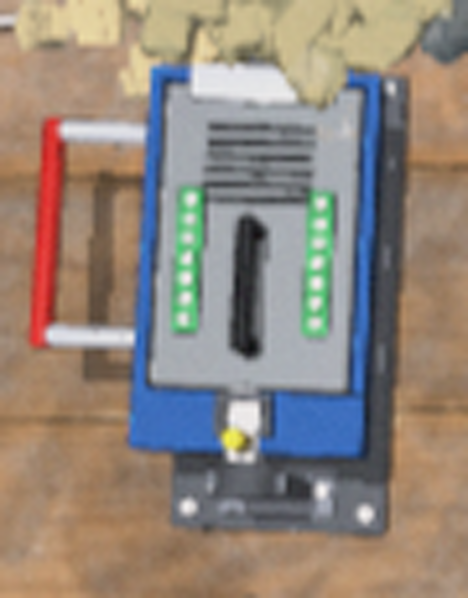

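View pics/scc.png

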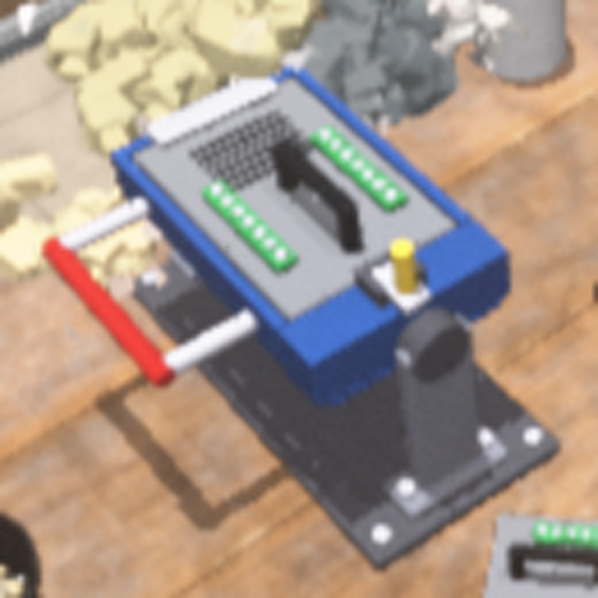

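Run:
```python
from h import *
top=cv2.imread("pics/top0.png");sc=cv2.imread("pics/scene0.png")
P,e=tri(ray("top",(143.5,184.0)),ray("scene",(138.8,238.5)));print("bar",P.round(4),e)
def line(im,box,f):
    x,y,w,h=box;sub=im[y:y+h,x:x+w];m=f(sub);v,u=np.nonzero(m);u=u+x;v=v+y
    p=np.stack([u,v],1).astype(np.float32);vx,vy,x0,y0=cv2.fitLine(p,2,0,.01,.01).ravel();t=(p-[x0,y0])@[vx,vy];a,b=np.percentile(t,[1,99]);return np.array([[x0+vx*a,y0+vy*a],[x0+vx*b,y0+vy*b]])
def red(im):
    b,g,r=[im[...,i].astype(int) for i in range(3)];return ((r>140)&(g<90)&(b<90))
L=line(top,(138,160,14,50),red);print(L,[plane("top",q,.12).round(4) for q in L])
# knob top view pixel: crop (235,438)/5.2+(135,140)
k=np.array([235,438])/5.2+[135,140];ks=np.array([403,247])/4.6+[115,170]
P,e=tri(ray("top",k),ray("scene",ks));print("knob",k,ks,P.round(4),e)
# handle top ends
for zz in(.166,.172): print("handle",[plane("top",np.array(q)/5.2+[135,140],zz).round(4) for q in((252,228),(243,345))])
P,e=tri(ray("top",np.array([248,287])/5.2+[135,140]),ray("scene",np.array([325,200])/4.6+[115,170]));print("handle mid",P.round(4),e)
o=np.array([.571,.149,0]);y=-.057;R=Rn.from_euler('z',y).as_matrix()
for nm,X in dict(knobtop=(-.112,0,.166),h1=(.032,0,.172),h2=(-.032,0,.172),bar1=(-.065,.12,.12),bar2=(.065,.12,.12),fc=(-.123,.0645,.138)).items():
    w=o+R@X; print(nm,w.round(4),(proj("top",w)-[135,140])*5.2,(proj("scene",w)-[115,170])*4.6)
```

```text
bar [0.5784 0.2699 0.114 ] 0.004060303406148861
[[142.07214206 205.95295598]
 [144.87447582 163.78627741]] [array([0.5145, 0.2743, 0.12  ]), array([0.6387, 0.266 , 0.12  ])]
knob [180.19230769 224.23076923] [202.60869565 223.69565217] [0.4552 0.155  0.1745] 0.0015073428718064674
handle [array([0.569 , 0.1456, 0.166 ]), array([0.5053, 0.1511, 0.166 ])]
handle [array([0.5681, 0.1446, 0.172 ]), array([0.5047, 0.1501, 0.172 ])]
handle mid [0.5378 0.1497 0.1485] 0.003422371924223049
knobtop [0.4592 0.1554 0.166 ] [235.92576654 430.5503072 ] [400.37496454 255.00361519]
h1 [0.6029 0.1472 0.172 ] [246.67459598 164.41787413] [251.38219375 110.38821243]
h2 [0.5391 0.1508 0.172 ] [241.08081661 281.58666294] [314.18054428 168.29271767]
bar1 [0.5129 0.2725 0.12  ] [ 39.90325517 345.550035  ] [167.04598646 375.86069396]
bar2 [0.6427 0.2651 0.12  ] [ 52.92692253 116.55599576] [ 49.19075456 242.42824153]
fc [0.4519 0.2204 0.138 ] [126.49185221 450.39752423] [314.42536143 363.81377303]
```

Run:
```python
from h import *
s=stat()
for T in((.36,-.5,.27),(.45,-.35,.29),(.5,-.1,.29),(.53,.15,.28)): print(T,shift(T,s))
print(spin(np.pi/2-.062))
```

```text
t 0.15 tcp [ 0.1792 -0.6503  0.2359] F [-0.3 -0.2 -0.8] op 1.001 j [ 1.19  0.48  0.02  1.56 -0.01  1.11 -0.08]
[[-0.0, 0.266, -0.964], [0.001, -0.964, -0.266], [-1.0, -0.001, 0.0]]
(0.36, -0.5, 0.27) [ -34.   -96.9 -214.3]
(0.45, -0.35, 0.29) [ -53.8 -217.7 -340.9]
(0.5, -0.1, 0.29) [ -53.5 -445.4 -455.5]
(0.53, 0.15, 0.28) [ -43.2 -678.5 -550.8]
18.955621856182603
```

Request:
send_rows([
  {"tx": -10,"ty": -22,"tz": -44,"spin": 5,"jaw": 0.6},
  {"tx": -20,"ty": -44,"tz": -88,"spin": 10,"jaw": 0.6},
  {"tx": -28,"ty": -66,"tz": -130,"spin": 15,"jaw": 0.6},
  {"tx": -34,"ty": -90,"tz": -172,"spin": 19,"jaw": 0.6},
  {"tx": -40,"ty": -115,"tz": -214,"spin": 19,"jaw": 0.6},
  {"tx": -45,"ty": -145,"tz": -252,"spin": 19,"jaw": 0.6},
  {"tx": -50,"ty": -178,"tz": -286,"spin": 19,"jaw": 0.6},
  {"tx": -54,"ty": -213,"tz": -320,"spin": 19,"jaw": 0.6},
  {"tx": -54,"ty": -255,"tz": -345,"spin": 19,"jaw": 0.6},
  {"tx": -54,"ty": -300,"tz": -365,"spin": 19,"jaw": 0.6},
])

```text
t: 1.15
tcp_pos: [0.4523, -0.2621, 0.2902]
ee_rot: [-0.707, 0.021, 0.707, 0.022]
wrist_force: [0.9, -0.1, -0.6]
opening: 0.598
```

Run:
```python
from h import *
s=stat()
for T in((.5,-.1,.29),(.53,.15,.28)): print(T,shift(T,s))
print(spin(np.pi/2-.062))
```

```text
t 1.15 tcp [ 0.4523 -0.2621  0.2902] F [ 0.9 -0.1 -0.6] op 0.598 j [ 0.51  0.18 -0.12  1.84  0.02  1.12 -1.25]
[[-0.0, -0.062, -0.998], [0.001, -0.998, 0.062], [-1.0, -0.001, 0.0]]
(0.5, -0.1, 0.29) [   0.4 -164.8  -37.6]
(0.53, 0.15, 0.28) [  10.7 -416.1  -52. ]
-0.0013495522971993523
```

Request:
send_rows([
  {"tx": 0,"ty": -48,"tz": -8,"spin": 0,"jaw": 0.6},
  {"tx": 0,"ty": -96,"tz": -18,"spin": 0,"jaw": 0.6},
  {"tx": 0,"ty": -144,"tz": -28,"spin": 0,"jaw": 0.6},
  {"tx": 2,"ty": -192,"tz": -36,"spin": 0,"jaw": 0.6},
  {"tx": 4,"ty": -240,"tz": -42,"spin": 0,"jaw": 0.6},
  {"tx": 6,"ty": -288,"tz": -46,"spin": 0,"jaw": 0.6},
  {"tx": 8,"ty": -336,"tz": -50,"spin": 0,"jaw": 0.6},
  {"tx": 10,"ty": -380,"tz": -52,"spin": 0,"jaw": 0.6},
  {"tx": 10,"ty": -416,"tz": -52,"spin": 0,"jaw": 0.6},
  {"tx": 10,"ty": -416,"tz": -52,"spin": 0,"jaw": 0.6},
])

```text
t: 2.15
tcp_pos: [0.5289, 0.1562, 0.2806]
ee_rot: [-0.707, 0.017, 0.707, 0.02]
wrist_force: [0.7, 1.1, -0.6]
opening: 0.601
```

Run:
```python
from h import *
s,im=grab("wrist","w1"); 
import json;json.dump({k:np.array(v).tolist() for k,v in s.items()},open("s1.json","w"))
stat()
```

```text
t 2.20 tcp [0.5293 0.1528 0.2804] F [ 0.9 -0.5 -0.2] op 0.605 j [-0.05  0.26 -0.41  1.78  0.11  1.12 -2.13]
[[-0.001, -0.057, -0.998], [0.002, -0.998, 0.057], [-1.0, -0.002, 0.001]]
```

View pics/w1.png

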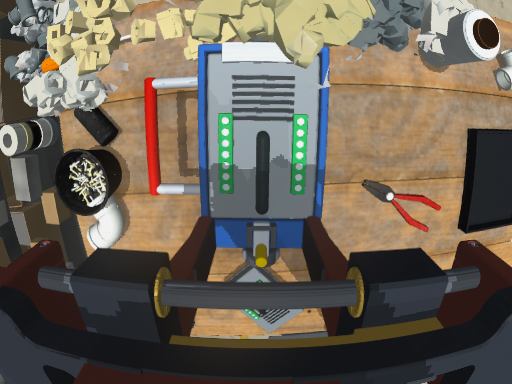

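Run:
```python
from h import *
import json
s=json.load(open("s1.json"));s={k:np.array(v) for k,v in s.items()}
im=cv2.imread("pics/w1.png");b,g,r=[im[...,i].astype(int) for i in range(3)]
m=((r>140)&(g<80)&(b<80)).astype(np.uint8);m[:,:140]=0;m[:,170:]=0
v,u=np.nonzero(m);print("red",u.min(),u.max(),v.min(),v.max())
rows=[(v0,u[v==v0].mean()) for v0 in (v.min()+2,v.max()-2)]
A=[plane("wrist",(uu,vv),.12,s) for vv,uu in rows];print("bar",np.round(A,4),np.mean(A,0),np.arctan2(*(A[0]-A[1])[[1,0]]))
m=((im.max(2)<55)).astype(np.uint8);sub=m[120:225,245:285];v,u=np.nonzero(sub);u+=245;v+=120
print("handle",u.min(),u.max(),v.min(),v.max());rows=[(v0,u[v==v0].mean()) for v0 in (v.min()+4,v.max()-4)]
A=[plane("wrist",(uu,vv),.166,s) for vv,uu in rows];print(np.round(A,4),np.mean(A,0),np.arctan2(*(A[0]-A[1])[[1,0]]))
m=((r>130)&(g>100)&(b<70)).astype(np.uint8);m[:230]=0;m[280:]=0;m[:,:240]=0;m[:,290:]=0
v,u=np.nonzero(m);print("knob",u.min(),u.max(),v.min(),v.max(),u.mean(),v.mean())
for vv in (v.min(),v.mean(),v.max()):print(plane("wrist",(u.mean(),vv),.166,s).round(4),plane("wrist",(u.mean(),vv),.154,s).round(4))
cv2.imwrite("pics/w1c.png",cv2.resize(im[110:300,190:330],None,fx=4,fy=3.1*4/3.1,interpolation=2)[:,:][:600*1])
```

```text
red 144 158 78 194
bar [[0.6405 0.27   0.12  ]
 [0.5158 0.2785 0.12  ]] [0.57815354 0.27421129 0.12      ] -0.0679523866415738
handle 248 275 131 224
[[0.5765 0.1514 0.166 ]
 [   nan    nan    nan]] [nan nan nan] nan
knob 256 285 257 274 261.65909090909093 262.3068181818182
[0.4554 0.1582 0.166 ] [0.4486 0.1585 0.154 ]
[0.4491 0.1585 0.166 ] [0.442  0.1588 0.154 ]
[0.4348 0.1592 0.166 ] [0.4271 0.1595 0.154 ]<stdin>:10: RuntimeWarning: Mean of empty slice.
  ret = ret.dtype.type(ret / rcount)
```

View pics/w1c.png

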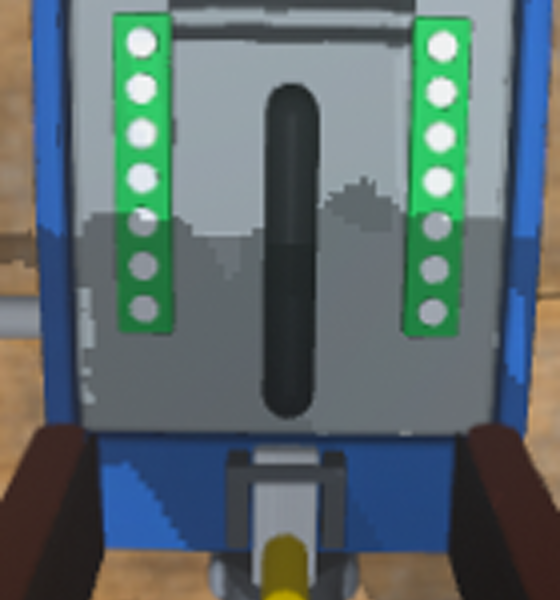

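Run:
```python
from h import *
import json
s=json.load(open("s1.json"));s={k:np.array(v) for k,v in s.items()}
im=cv2.imread("pics/w1.png");cv2.imwrite("pics/w1k.png",cv2.resize(im[225:285,230:300],None,fx=8,fy=8,interpolation=0))
A=[plane("wrist",q,.166,s) for q in((262.75,131.25),(261.75,214.2))];print(np.round(A,4),np.mean(A,0),np.arctan2(*(A[0]-A[1])[[1,0]]))
# green strips direction, carrier top z .138
g=((im[...,1]>120)&(im[...,2]<90)&(im[...,0]<140)).astype(np.uint8);n,l,st,ce=cv2.connectedComponentsWithStats(g)
print([(a.tolist(),c.round(1).tolist(),plane("wrist",c,.14,s).round(4).tolist()) for a,c in zip(st,ce) if 200<a[4]<5000])
for q in((262,244),(262,252),(262,254),(262,260),(262,267)):print(q,plane("wrist",q,.166,s).round(4),plane("wrist",q,.14,s).round(4))
```

```text
[[0.5799 0.151  0.166 ]
 [0.502  0.1558 0.166 ]] [0.54091915 0.15341783 0.166     ] -0.061523442205872914
[([218, 113, 15, 54, 510], [225.5, 137.5], [0.5733, 0.1876, 0.14]), ([291, 114, 17, 80, 733], [298.8, 152.5], [0.5547, 0.1164, 0.14])]
(262, 244) [0.4702 0.1571 0.166 ] [0.4569 0.1576 0.14  ]
(262, 252) [0.4612 0.1576 0.166 ] [0.4469 0.1581 0.14  ]
(262, 254) [0.4589 0.1577 0.166 ] [0.4444 0.1582 0.14  ]
(262, 260) [0.4519 0.158  0.166 ] [0.4367 0.1586 0.14  ]
(262, 267) [0.4435 0.1584 0.166 ] [0.4275 0.159  0.14  ]
```

View pics/w1k.png

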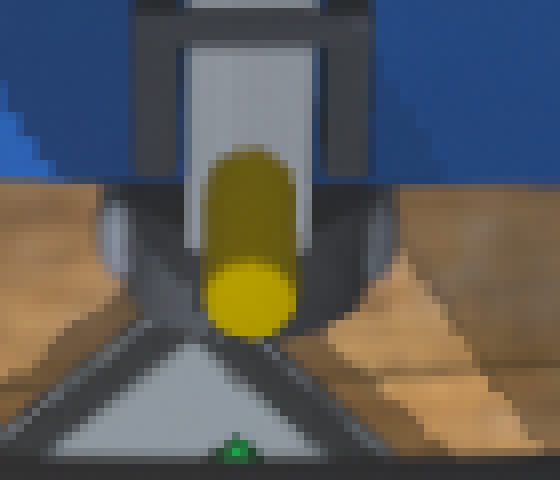

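Run:
```python
from h import *
s,im=grab("wrist","w2");print(s["tcp_pos"]);b,g,r=[im[...,i].astype(int) for i in range(3)]
m=((r>140)&(g<80)&(b<80)).astype(np.uint8);m[:,:135]=0;m[:,175:]=0
v,u=np.nonzero(m);rows=[(v0,u[v==v0].mean()) for v0 in (v.min()+2,v.max()-2)]
A=[plane("wrist",(uu,vv),.12,s) for vv,uu in rows];print("bar",np.round(A,4),np.mean(A,0),np.arctan2(*(A[0]-A[1])[[1,0]]))
m=((r>170)&(g>140)&(b<40)).astype(np.uint8);m[:235]=0;m[275:]=0;m[:,:250]=0;m[:,275:]=0
v,u=np.nonzero(m);print(len(u),u.mean(),v.mean(),plane("wrist",(u.mean(),v.mean()),.166,s))
m=((im.max(2)<50)).astype(np.uint8);n,l,st,ce=cv2.connectedComponentsWithStats(m[115:225,245:285]);i=1+np.argmax(st[1:,4]);print(st[i])
v,u=np.nonzero(l==i);u+=245;v+=115
rows=[(v0,u[v==v0].mean()) for v0 in (v.min()+3,v.max()-3)]
A=[plane("wrist",(uu,vv),.168,s) for vv,uu in rows];print(np.round(A,4),np.mean(A,0))
```

```text
[0.52928733 0.15277295 0.28042173]
bar [[0.6407 0.2698 0.12  ]
 [0.5157 0.2784 0.12  ]] [0.57819459 0.27409826 0.12      ] -0.06914042798373822
64 257.375 262.671875 [0.44941658 0.15940098 0.166     ]
[  7  17  13  83 755]
[[0.5773 0.151  0.168 ]
 [0.5066 0.156  0.168 ]] [0.54196803 0.15350098 0.168     ]
```

Run:
```python
from h import *
s=stat()
for T in((.448,.1575,.22),(.448,.1575,.163)): print(T,shift(T,s))
print(spin(np.pi/2-.066))
```

```text
t 2.25 tcp [0.5297 0.1503 0.2804] F [-0.5  0.7  0.8] op 0.600 j [-0.05  0.26 -0.41  1.78  0.11  1.12 -2.12]
[[-0.001, -0.06, -0.998], [0.001, -0.998, 0.06], [-1.0, -0.001, 0.001]]
(0.448, 0.1575, 0.22) [60.4 -2.2 81.9]
(0.448, 0.1575, 0.163) [117.4  -2.1  81.8]
0.33386484598958077
```

Request:
send_rows([
  {"tx": 0,"ty": -1,"tz": 40,"spin": 0.3,"jaw": 0.6},
  {"tx": 20,"ty": -2,"tz": 80,"spin": 0.3,"jaw": 0.6},
  {"tx": 50,"ty": -2,"tz": 82,"spin": 0.3,"jaw": 0.6},
  {"tx": 65,"ty": -2,"tz": 82,"spin": 0.3,"jaw": 0.6},
  {"tx": 65,"ty": -2,"tz": 82,"spin": 0.3,"jaw": 0.6},
])

```text
t: 2.75
tcp_pos: [0.4466, 0.1547, 0.2137]
ee_rot: [-0.705, 0.025, 0.708, 0.024]
wrist_force: [-0.0, -0.7, -1.0]
opening: 0.6
```

Run:
```python
from h import *
s,im=grab("wrist","w3");stat();grab("scene","sc3")
im=cv2.resize(im[200:330,170:350],None,fx=3,fy=3);sc=cv2.imread("pics/sc3.png")[150:300,110:290];sc=cv2.resize(sc,None,fx=1.4,fy=2.6)
sc=cv2.resize(cv2.imread("pics/sc3.png")[170:290,120:240],(390,390))
cv2.imwrite("pics/m3.png",np.hstack([cv2.resize(im,(400,390)),sc]))
print(shift((.448,.1575,.163),s))
```

```text
t 2.80 tcp [0.4476 0.1554 0.215 ] F [ 0.2 -0.1  0.3] op 0.600 j [-0.07  0.2  -0.44  2.02  0.11  0.94 -2.21]
[[-0.002, -0.068, -0.998], [-0.0, -0.998, 0.068], [-1.0, 0.0, 0.002]]
[50.7 -3.  -1.4]
```

View pics/m3.png

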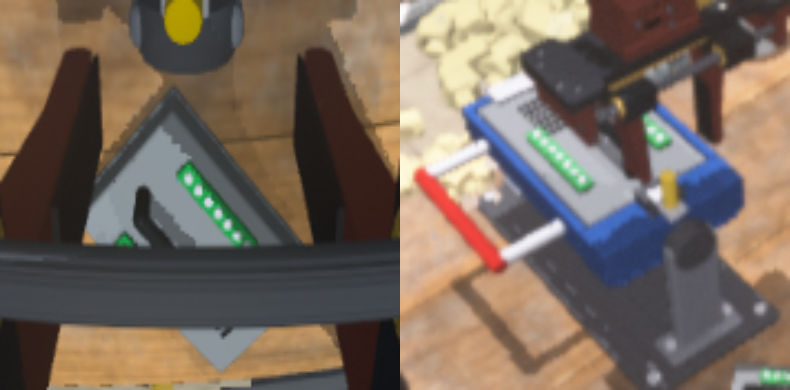

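Run:
```python
from h import *
s=ctrl.get_state();im=cv2.imread("pics/w3.png");b,g,r=[im[...,i].astype(int) for i in range(3)]
m=((r>170)&(g>140)&(b<40)).astype(np.uint8);m[:180]=0;m[220:]=0;m[:,:230]=0;m[:,275:]=0
v,u=np.nonzero(m);print(len(u),u.min(),u.max(),v.min(),v.max(),u.mean(),v.mean(),plane("wrist",(u.mean(),v.mean()),.166,s))
sc=cv2.imread("pics/sc3.png")
```

```text
161 245 259 200 213 251.83229813664596 206.09316770186336 [0.45345463 0.16122414 0.166     ]
```

Run:
```python
from h import *
print(shift((.449,.160,.163)))
```

```text
[52.9 -3.9 -0.4]
```

Request:
send_rows([
  {"tx": 25,"ty": -4,"tz": -1,"spin": 0,"jaw": 0.6},
  {"tx": 48,"ty": -4,"tz": -1,"spin": 0,"jaw": 0.6},
  {"tx": 53,"ty": -4,"tz": -1,"spin": 0,"jaw": 0.5},
  {"tx": 53,"ty": -4,"tz": -1,"spin": 0,"jaw": 0.35},
  {"tx": 53,"ty": -4,"tz": -1,"spin": 0,"jaw": 0.2},
  {"tx": 53,"ty": -4,"tz": -1,"spin": 0,"jaw": 0.1},
  {"tx": 53,"ty": -4,"tz": -1,"spin": 0,"jaw": 0.05},
  {"tx": 53,"ty": -4,"tz": -1,"spin": 0,"jaw": 0.05},
])

```text
t: 3.65
tcp_pos: [0.4508, 0.1589, 0.1645]
ee_rot: [0.707, -0.025, -0.706, -0.024]
wrist_force: [-1.2, -5.9, 8.1]
opening: 0.129
```

Run:
```python
from h import *
s,im=grab("wrist","w4");stat();s,sc=grab("scene","sc4")
cv2.imwrite("pics/m4.png",np.hstack([cv2.resize(im[150:330,160:360],(400,400)),cv2.resize(sc[170:290,120:240],(400,400))]))
```

```text
t 3.70 tcp [0.4508 0.1589 0.1645] F [-1.1 -4.6  8.7] op 0.130 j [-0.1   0.28 -0.43  2.06  0.16  0.83 -2.26]
[[0.002, -0.069, -0.998], [-0.001, -0.998, 0.069], [-1.0, 0.001, -0.002]]
```

View pics/m4.png

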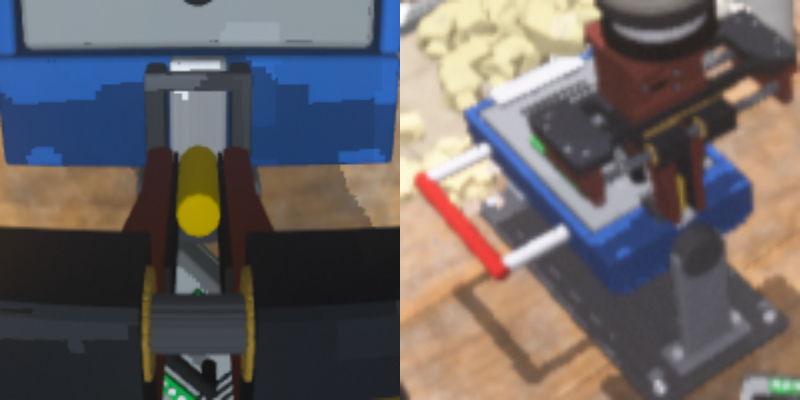

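Request:
send_rows([
  {"tx": -1,"ty": 0,"tz": -3,"spin": 0,"jaw": 0.05},
  {"tx": -1,"ty": 0,"tz": -6,"spin": 0,"jaw": 0.05},
  {"tx": -1,"ty": 0,"tz": -9,"spin": 0,"jaw": 0.05},
  {"tx": -1,"ty": 0,"tz": -12,"spin": 0,"jaw": 0.05},
  {"tx": -1,"ty": 0,"tz": -14,"spin": 0,"jaw": 0.05},
])

```text
t: 4.25
tcp_pos: [0.4611, 0.1581, 0.1647]
ee_rot: [-0.705, 0.025, 0.709, 0.023]
wrist_force: [-11.9, 0.9, 2.5]
opening: 0.131
```

Request:
send_rows([
  {"tx": 0,"ty": 0,"tz": -3,"spin": 0,"jaw": 0.05},
  {"tx": 0,"ty": 0,"tz": -6,"spin": 0,"jaw": 0.05},
  {"tx": 0,"ty": 0,"tz": -6,"spin": 0,"jaw": 0.05},
])

```text
t: 4.55
tcp_pos: [0.4638, 0.158, 0.1647]
ee_rot: [-0.702, 0.025, 0.711, 0.022]
wrist_force: [-11.9, -1.8, 7.5]
opening: 0.131
```

Run:
```python
from h import *
s,im=grab("wrist","w5");stat()
cv2.imwrite("pics/m5.png",cv2.resize(im[150:330,160:360],(600,540)))
```

```text
t 4.60 tcp [0.4638 0.158  0.1647] F [-12.5  -0.    7.7] op 0.130 j [-0.09  0.3  -0.42  2.03  0.16  0.86 -2.24]
[[-0.012, -0.067, -0.998], [-0.004, -0.998, 0.067], [-1.0, 0.005, 0.012]]
```

View pics/m5.png

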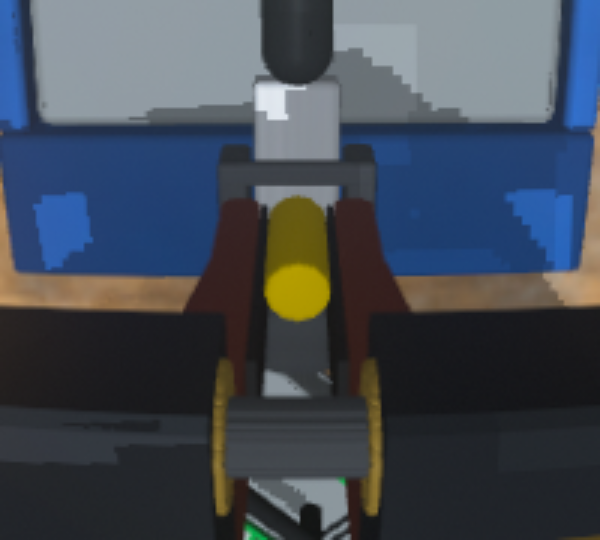

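Request:
send_rows([
  {"tx": 0,"ty": 0,"tz": 2,"spin": 0,"jaw": 0.35},
  {"tx": 0,"ty": 0,"tz": 2,"spin": 0,"jaw": 0.35},
  {"tx": -20,"ty": 0,"tz": 2,"spin": 0,"jaw": 0.3},
  {"tx": -26,"ty": 0,"tz": 5,"spin": 0,"jaw": 0.1},
  {"tx": -26,"ty": 0,"tz": 22,"spin": 0,"jaw": 0},
  {"tx": -18,"ty": 0,"tz": 23,"spin": 0,"jaw": 0},
  {"tx": -2,"ty": 0,"tz": 23,"spin": 0,"jaw": 0},
  {"tx": -1,"ty": 0,"tz": 23,"spin": 0,"jaw": 0},
])

```text
t: 5.4
tcp_pos: [0.4401, 0.1588, 0.1641]
ee_rot: [-0.702, 0.025, 0.712, 0.022]
wrist_force: [0.8, -0.8, 0.0]
opening: 0.002
```

Run:
```python
from h import *
s,im=grab("wrist","w6");stat()
cv2.imwrite("pics/m6.png",cv2.resize(im[150:330,160:360],(600,540)))
```

```text
t 5.45 tcp [0.4405 0.1591 0.1647] F [ 0.  -0.8 -0. ] op 0.003 j [-0.1   0.27 -0.44  2.07  0.15  0.84 -2.26]
[[-0.014, -0.067, -0.998], [-0.005, -0.998, 0.067], [-1.0, 0.005, 0.014]]
```

View pics/m6.png

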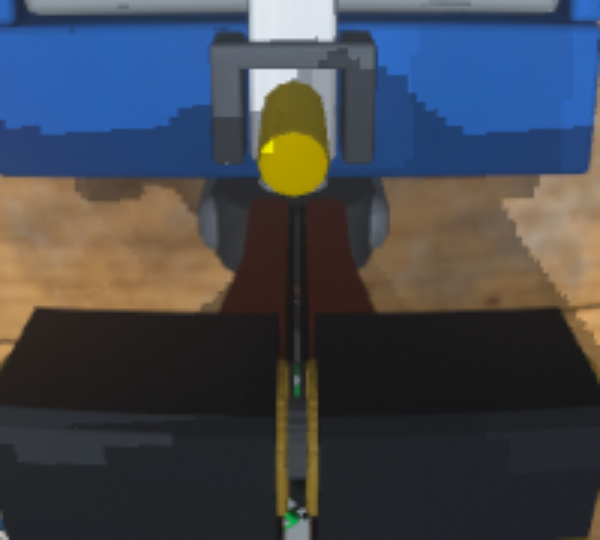

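Request:
send_rows([
  {"tx": 0,"ty": 0,"tz": -3,"spin": 0,"jaw": 0},
  {"tx": 0,"ty": 0,"tz": -6,"spin": 0,"jaw": 0},
  {"tx": 0,"ty": 0,"tz": -9,"spin": 0,"jaw": 0},
  {"tx": 0,"ty": 0,"tz": -12,"spin": 0,"jaw": 0},
  {"tx": 0,"ty": 0,"tz": -15,"spin": 0,"jaw": 0},
  {"tx": 0,"ty": 0,"tz": -15,"spin": 0,"jaw": 0},
])

```text
t: 6.05
tcp_pos: [0.4537, 0.1584, 0.1645]
ee_rot: [-0.701, 0.025, 0.713, 0.021]
wrist_force: [-6.5, 0.2, 6.3]
opening: 0.011
```

Run:
```python
from h import *
s,im=grab("wrist","w7");stat()
cv2.imwrite("pics/m7.png",cv2.resize(im[150:330,160:360],(600,540)))
```

```text
t 6.10 tcp [0.4537 0.1584 0.1645] F [-7.4  1.   5.7] op 0.003 j [-0.09  0.29 -0.43  2.04  0.15  0.86 -2.25]
[[-0.017, -0.066, -0.998], [-0.005, -0.998, 0.066], [-1.0, 0.006, 0.017]]
```

View pics/m7.png

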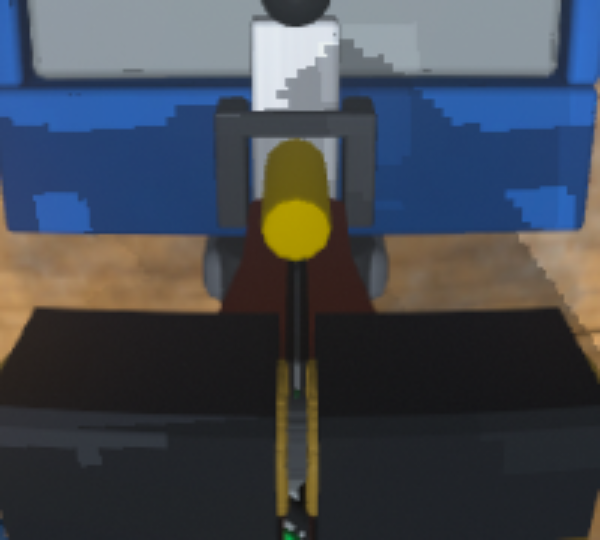

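Request:
send_rows([
  {"tx": -2,"ty": 0,"tz": -3,"spin": 0,"jaw": 0},
  {"tx": -2,"ty": 0,"tz": -6,"spin": 0,"jaw": 0},
  {"tx": -2,"ty": 0,"tz": -9,"spin": 0,"jaw": 0},
  {"tx": -2,"ty": 0,"tz": -9,"spin": 0,"jaw": 0},
])

```text
t: 6.5
tcp_pos: [0.4544, 0.1582, 0.1651]
ee_rot: [-0.695, 0.026, 0.718, 0.019]
wrist_force: [-26.2, 0.9, 16.1]
opening: 0.003
```

Run:
```python
from h import *
s,im=grab("wrist","w8");stat()
cv2.imwrite("pics/m8.png",cv2.resize(im[150:330,160:360],(600,540)))
```

```text
t 6.55 tcp [0.4545 0.1582 0.165 ] F [-25.4   1.5  16.2] op 0.005 j [-0.09  0.3  -0.43  2.03  0.15  0.88 -2.24]
[[-0.033, -0.063, -0.997], [-0.009, -0.998, 0.063], [-0.999, 0.011, 0.033]]
```

View pics/m8.png

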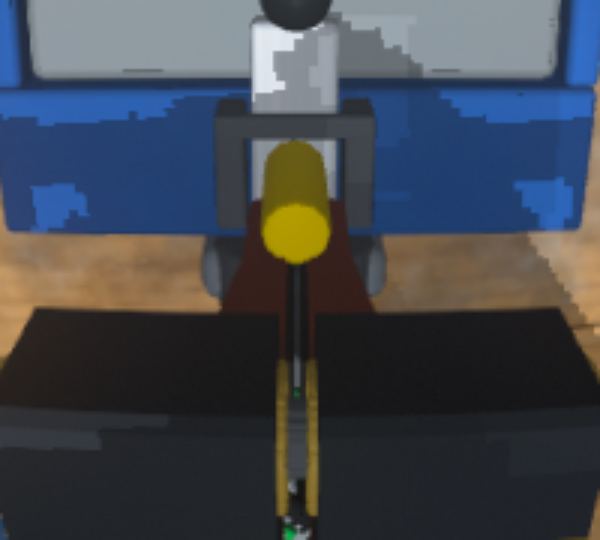

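Request:
send_rows([
  {"tx": 0,"ty": 0,"tz": 4,"spin": 0,"jaw": 0},
  {"tx": -30,"ty": 0,"tz": 4,"spin": 0,"jaw": 0.2},
  {"tx": -50,"ty": 0,"tz": -40,"spin": 0,"jaw": 0.4},
  {"tx": -50,"ty": 3,"tz": -84,"spin": 0,"jaw": 0.5},
  {"tx": -50,"ty": 3,"tz": -84,"spin": 0,"jaw": 0.5},
])

```text
t: 7.05
tcp_pos: [0.5453, 0.1485, 0.2128]
ee_rot: [-0.697, 0.027, 0.717, 0.021]
wrist_force: [-1.4, -0.1, 0.4]
opening: 0.329
```

Run:
```python
from h import *
s,im=grab("wrist","w9");s=stat()
cv2.imwrite("pics/m9.png",cv2.resize(im[100:330,120:400],(700,575)))
print(shift((.541,.1535,.161),s),spin(np.pi/2-.067))
```

```text
t 7.10 tcp [0.5423 0.1493 0.2122] F [-0.   0.1  0.2] op 0.378 j [-0.06  0.37 -0.4   1.81  0.16  1.03 -2.16]
[[-0.032, -0.066, -0.997], [-0.009, -0.998, 0.066], [-0.999, 0.011, 0.031]]
[51.2 -4.6 -0. ] 0.033478501286509754
```

View pics/m9.png

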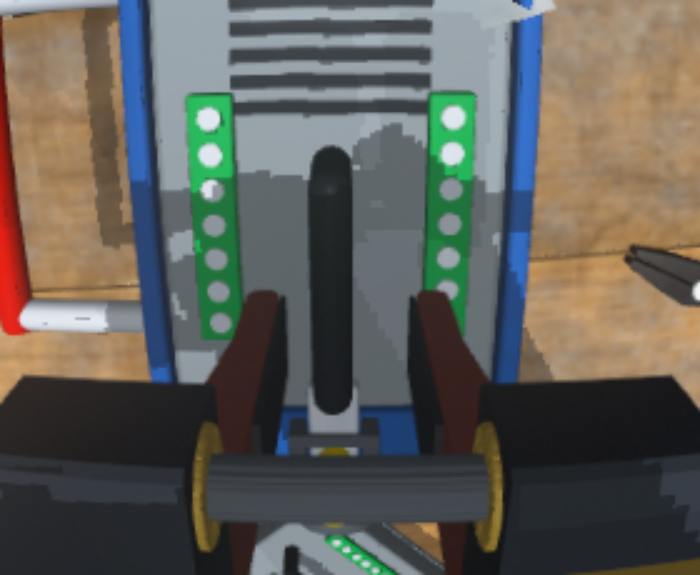

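Request:
send_rows([
  {"tx": 25,"ty": -3,"tz": 0,"spin": 0,"jaw": 0.45},
  {"tx": 45,"ty": -5,"tz": 0,"spin": 0,"jaw": 0.45},
  {"tx": 52,"ty": -5,"tz": 0,"spin": 0,"jaw": 0.3},
  {"tx": 52,"ty": -5,"tz": 0,"spin": 0,"jaw": 0.15},
  {"tx": 52,"ty": -5,"tz": 0,"spin": 0,"jaw": 0.05},
  {"tx": 52,"ty": -5,"tz": 0,"spin": 0,"jaw": 0.05},
  {"tx": 52,"ty": -5,"tz": 0,"spin": 0,"jaw": 0.05},
])

```text
t: 7.8
tcp_pos: [0.5414, 0.1537, 0.1612]
ee_rot: [-0.696, 0.027, 0.717, 0.02]
wrist_force: [-1.4, -0.1, 4.2]
opening: 0.125
```

Run:
```python
from h import *
s,im=grab("wrist","w10");s=stat()
cv2.imwrite("pics/m10.png",cv2.resize(im[100:330,120:400],(600,490)))
```

```text
t 7.85 tcp [0.5414 0.1538 0.1612] F [-0.5 -1.6  4.8] op 0.126 j [-0.08  0.42 -0.39  1.85  0.19  0.93 -2.19]
[[-0.031, -0.066, -0.997], [-0.009, -0.998, 0.067], [-0.999, 0.011, 0.03]]
```

View pics/m10.png

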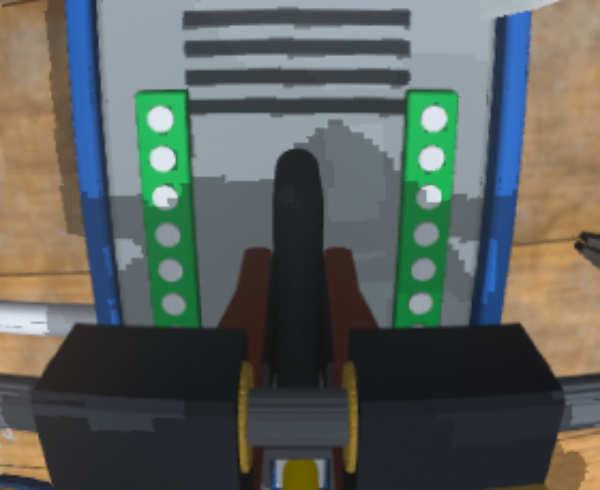

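Request:
send_rows([
  {"tx": -2,"ty": 0,"tz": 0,"spin": 0,"jaw": 0.05},
  {"tx": -4,"ty": 0,"tz": 0,"spin": 0,"jaw": 0.05},
  {"tx": -6,"ty": 0,"tz": 0,"spin": 0,"jaw": 0.05},
  {"tx": -6,"ty": 0,"tz": 0,"spin": 0,"jaw": 0.05},
])

```text
t: 8.25
tcp_pos: [0.5401, 0.1534, 0.1632]
ee_rot: [-0.694, 0.027, 0.719, 0.02]
wrist_force: [7.8, 3.4, -30.5]
opening: 0.125
```

Request:
send_rows([
  {"tx": 0,"ty": 0,"tz": 0,"spin": 0,"jaw": 0.05},
  {"tx": 2,"ty": 0,"tz": 0,"spin": 0,"jaw": 0.05},
  {"tx": 2,"ty": 0,"tz": 0,"spin": 0,"jaw": 0.4},
  {"tx": 2,"ty": 0,"tz": 0,"spin": 0,"jaw": 0.4},
  {"tx": -25,"ty": 0,"tz": 0,"spin": 0,"jaw": 0.45},
  {"tx": -65,"ty": 0,"tz": 0,"spin": 0,"jaw": 0.5},
  {"tx": -65,"ty": 0,"tz": 0,"spin": 0,"jaw": 0.5},
])

```text
t: 8.95
tcp_pos: [0.5455, 0.1555, 0.234]
ee_rot: [-0.698, 0.026, 0.715, 0.021]
wrist_force: [-0.0, 0.4, 0.8]
opening: 0.494
```

Run:
```python
from h import *
s,im=grab("wrist","w11");s=stat()
cv2.imwrite("pics/m11.png",cv2.resize(im[60:330,100:400],(650,585)))
print(shift((.577,.272,.2),s),shift((.577,.272,.117),s),spin(np.pi/2-.067))
```

```text
t 9.00 tcp [0.5443 0.1549 0.2315] F [ 0.5 -0.5 -0.7] op 0.501 j [-0.06  0.35 -0.4   1.78  0.15  1.07 -2.16]
[[-0.028, -0.066, -0.997], [-0.007, -0.998, 0.066], [-1.0, 0.009, 0.028]]
[  29.8 -119.3  -25.7] [ 112.8 -120.   -28. ] 0.032613503790571485
```

View pics/m11.png

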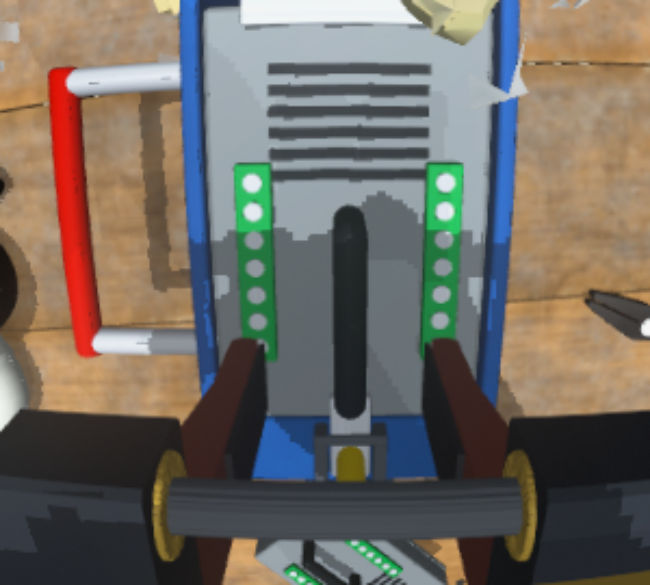

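Request:
send_rows([
  {"tx": 0,"ty": -45,"tz": -10,"spin": 0,"jaw": 0.5},
  {"tx": 15,"ty": -90,"tz": -20,"spin": 0,"jaw": 0.5},
  {"tx": 30,"ty": -119,"tz": -26,"spin": 0,"jaw": 0.5},
  {"tx": 60,"ty": -120,"tz": -27,"spin": 0,"jaw": 0.5},
  {"tx": 95,"ty": -120,"tz": -28,"spin": 0,"jaw": 0.5},
  {"tx": 114,"ty": -120,"tz": -28,"spin": 0,"jaw": 0.5},
  {"tx": 114,"ty": -120,"tz": -28,"spin": 0,"jaw": 0.3},
  {"tx": 114,"ty": -120,"tz": -28,"spin": 0,"jaw": 0.1},
  {"tx": 114,"ty": -120,"tz": -28,"spin": 0,"jaw": 0.08},
  {"tx": 114,"ty": -120,"tz": -28,"spin": 0,"jaw": 0.08},
])

```text
t: 10.0
tcp_pos: [0.5778, 0.2717, 0.1173]
ee_rot: [-0.697, 0.026, 0.716, 0.021]
wrist_force: [0.1, -10.6, 2.0]
opening: 0.174
```

Run:
```python
from h import *
s,im=grab("wrist","w12");s2,sc=grab("scene","sc12");s=stat()
cv2.imwrite("pics/m12.png",np.hstack([cv2.resize(im[60:330,100:400],(400,360)),cv2.resize(sc[160:290,90:230],(390,360))]))
# arc about axis: bar now at tcp; center 0.12 away in -y_s
y=-.067;ys=np.array([-np.sin(y),np.cos(y),0])
p0=s["tcp_pos"];Rt=Rn.from_quat(s["ee_rot"]).as_matrix()
for a in range(9,181,9):
    t=np.radians(a);d=.12*(np.cos(t)-1)*ys+np.array([0,0,.12*np.sin(t)]);print(a,(Rt.T@d*1000).round(0).astype(int))
```

```text
t 10.10 tcp [0.5777 0.2708 0.1169] F [ 0.2 -3.9  2. ] op 0.147 j [-0.25  0.59 -0.39  1.7   0.25  0.93 -2.38]
[[-0.027, -0.067, -0.997], [-0.008, -0.998, 0.067], [-1.0, 0.01, 0.026]]
9 [-19   2   0]
18 [-37   6   1]
27 [-54  14   1]
36 [-70  24   2]
45 [-84  36   2]
54 [-97  50   3]
63 [-106   67    3]
72 [-113   84    3]
81 [-117  102    3]
90 [-119  121    3]
99 [-117  140    3]
108 [-113  158    3]
117 [-105  176    3]
126 [-95 191   2]
135 [-83 206   2]
144 [-68 218   2]
153 [-52 227   1]
162 [-35 234   1]
171 [-16 239   0]
180 [  2 240   0]
```

View pics/m12.png

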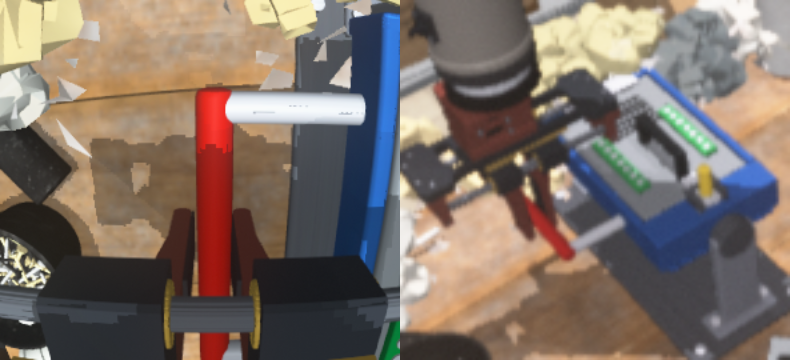

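Request:
send_rows([
  {"tx": -19,"ty": 2,"tz": 0,"spin": 0,"jaw": 0.08},
  {"tx": -37,"ty": 6,"tz": 1,"spin": 0,"jaw": 0.08},
  {"tx": -54,"ty": 14,"tz": 1,"spin": 0,"jaw": 0.08},
  {"tx": -70,"ty": 24,"tz": 2,"spin": 0,"jaw": 0.08},
  {"tx": -84,"ty": 36,"tz": 2,"spin": 0,"jaw": 0.08},
  {"tx": -97,"ty": 50,"tz": 3,"spin": 0,"jaw": 0.08},
  {"tx": -106,"ty": 67,"tz": 3,"spin": 0,"jaw": 0.08},
  {"tx": -113,"ty": 84,"tz": 3,"spin": 0,"jaw": 0.08},
  {"tx": -117,"ty": 102,"tz": 3,"spin": 0,"jaw": 0.08},
  {"tx": -119,"ty": 121,"tz": 3,"spin": 0,"jaw": 0.08},
])

```text
t: 11.1
tcp_pos: [0.5703, 0.155, 0.2418]
ee_rot: [-0.699, 0.023, 0.714, 0.022]
wrist_force: [-1.8, 4.8, 7.4]
opening: 0.151
```

Run:
```python
from h import *
s=stat()
y=-.067;ys=np.array([-np.sin(y),np.cos(y),0]);p1=np.array([.5777,.2708,.1169])
c=p1-.12*ys;Rt=Rn.from_quat(s["ee_rot"]).as_matrix()
d=s["tcp_pos"]-c;print("ang",np.degrees(np.arctan2(d[2],d@ys)),np.hypot(d[2],d@ys))
for a in range(90,184,9):
    t=np.radians(a);print(a,shift(c+.12*np.cos(t)*ys+[0,0,.12*np.sin(t)],s))
```

```text
t 11.10 tcp [0.5703 0.155  0.2418] F [-1.8  4.8  7.4] op 0.151 j [-0.05  0.38 -0.41  1.72  0.16  1.1  -2.14]
[[-0.021, -0.064, -0.998], [-0.002, -0.998, 0.064], [-1.0, 0.003, 0.021]]
ang 88.16803050384087 0.12498771427505662
90 [4.9 4.  0.2]
99 [ 6.5 22.7  0.3]
108 [10.9 41.   0.2]
117 [18.2 58.4  0.1]
126 [28.1 74.4 -0. ]
135 [40.3 88.7 -0.3]
144 [ 54.7 100.9  -0.5]
153 [ 70.8 110.7  -0.8]
162 [ 88.2 117.9  -1.2]
171 [106.5 122.2  -1.5]
180 [125.3 123.6  -1.9]
```

Request:
send_rows([
  {"tx": 6,"ty": 22,"tz": 0,"spin": 0,"jaw": 0.08},
  {"tx": 10,"ty": 41,"tz": 0,"spin": 0,"jaw": 0.08},
  {"tx": 17,"ty": 58,"tz": 0,"spin": 0,"jaw": 0.08},
  {"tx": 27,"ty": 74,"tz": 0,"spin": 0,"jaw": 0.08},
  {"tx": 39,"ty": 89,"tz": 0,"spin": 0,"jaw": 0.08},
  {"tx": 54,"ty": 101,"tz": -1,"spin": 0,"jaw": 0.08},
  {"tx": 70,"ty": 111,"tz": -1,"spin": 0,"jaw": 0.08},
  {"tx": 87,"ty": 118,"tz": -1,"spin": 0,"jaw": 0.08},
  {"tx": 106,"ty": 122,"tz": -2,"spin": 0,"jaw": 0.08},
  {"tx": 122,"ty": 123,"tz": -2,"spin": 0,"jaw": 0.08},
])

```text
t: 12.1
tcp_pos: [0.5617, 0.0313, 0.1196]
ee_rot: [-0.699, 0.024, 0.714, 0.022]
wrist_force: [-0.3, 4.2, 4.4]
opening: 0.146
```

Run:
```python
from h import *
s2,sc=grab("scene","sc13");s=stat()
s1,im=grab("wrist","w13")
cv2.imwrite("pics/m13.png",np.hstack([cv2.resize(im[60:330,100:400],(400,360)),cv2.resize(sc[160:290,90:230],(390,360))]))
```

```text
t 12.15 tcp [0.5611 0.0313 0.1176] F [ 4.1  3.8 -4.2] op 0.150 j [ 0.1   0.47 -0.34  1.9   0.2   0.83 -1.98]
[[-0.023, -0.064, -0.998], [-0.001, -0.998, 0.064], [-1.0, 0.003, 0.022]]
```

View pics/m13.png

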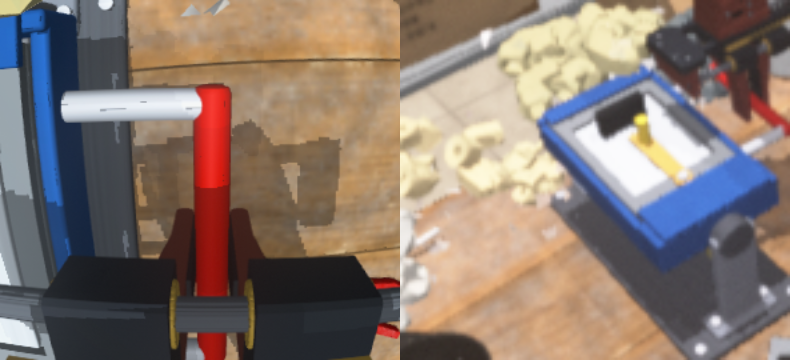

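Request:
send_rows([
  {"tx": 3,"ty": 0,"tz": 0,"spin": 0,"jaw": 0.08},
  {"tx": 6,"ty": 0,"tz": 0,"spin": 0,"jaw": 0.08},
  {"tx": 6,"ty": 0,"tz": 0,"spin": 0,"jaw": 0.08},
])

```text
t: 12.5
tcp_pos: [0.5618, 0.0313, 0.1164]
ee_rot: [-0.699, 0.024, 0.714, 0.021]
wrist_force: [-9.0, 1.1, 27.3]
opening: 0.153
```

Request:
send_rows([
  {"tx": 0,"ty": 0,"tz": 0,"spin": 0,"jaw": 0.4},
  {"tx": 0,"ty": 0,"tz": 0,"spin": 0,"jaw": 0.45},
  {"tx": -20,"ty": 0,"tz": 0,"spin": 0,"jaw": 0.5},
  {"tx": -65,"ty": 0,"tz": 0,"spin": 0,"jaw": 0.5},
  {"tx": -110,"ty": -10,"tz": 0,"spin": 0,"jaw": 0.5},
  {"tx": -145,"ty": -40,"tz": 5,"spin": 0,"jaw": 0.3},
  {"tx": -165,"ty": -80,"tz": 10,"spin": 0,"jaw": 0.1},
  {"tx": -165,"ty": -124,"tz": 15,"spin": 0,"jaw": 0},
  {"tx": -165,"ty": -124,"tz": 15,"spin": 0,"jaw": 0},
  {"tx": -165,"ty": -124,"tz": 15,"spin": 0,"jaw": 0},
])

```text
t: 13.5
tcp_pos: [0.5577, 0.1567, 0.2806]
ee_rot: [-0.699, 0.023, 0.714, 0.02]
wrist_force: [0.0, -1.0, -0.3]
opening: 0.083
```

Run:
```python
from h import *
import json
s,im=grab("wrist","w14");stat();json.dump({k:np.array(v).tolist() for k,v in s.items()},open("s14.json","w"))
s,sc=grab("scene","sc14");s,tp=grab("top","tp14")
cv2.imwrite("pics/sc14c.png",cv2.resize(sc[160:290,110:250],None,fx=4,fy=4,interpolation=2))
```

```text
t 13.55 tcp [0.558  0.1551 0.2803] F [ 0.  -1.   0.2] op 0.041 j [-0.04  0.33 -0.42  1.7   0.14  1.17 -2.14]
[[-0.022, -0.064, -0.998], [-0.005, -0.998, 0.064], [-1.0, 0.006, 0.022]]
```

View pics/w14.png

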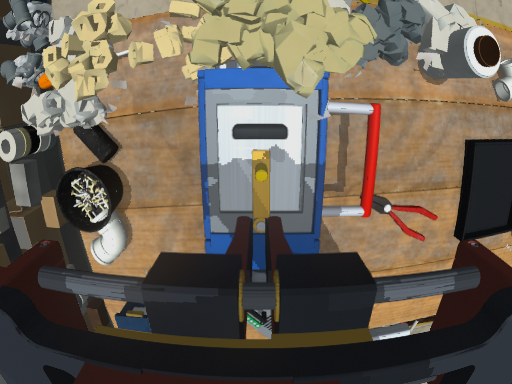

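View pics/sc14c.png

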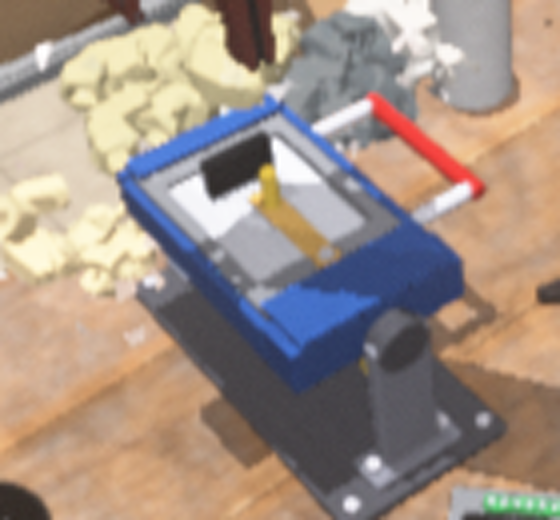

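Run:
```python
from h import *
import json
s={k:np.array(v) for k,v in json.load(open("s14.json")).items()}
im=cv2.imread("pics/w14.png");cv2.imwrite("pics/m14.png",cv2.resize(im[80:260,190:330],None,fx=4,fy=3.2,interpolation=2))
b,g,r=[im[...,i].astype(int) for i in range(3)]
m=((r>120)&(g>80)&(b<30)).astype(np.uint8);m[:140]=0;m[225:]=0;m[:,:245]=0;m[:,280:]=0
sc=cv2.imread("pics/sc14.png");
ps=np.array([268,172])/4+[110,160]  # pin top in scene
for z in(.165,.17,.175):
  print(z,plane("wrist",(261.5,176),z,s).round(4),plane("scene",ps,z).round(4))
P=[plane("wrist",q,.168,s) for q in((233,131),(287,131))];print("cover handle",np.round(P,4),np.mean(P,0))
P=[plane("wrist",q,.138,s) for q in((261,225),)];print("piv",np.round(P,4))
o=np.array([.570,.1535,0]);R=Rn.from_euler('z',-.067).as_matrix()
for nm,X in dict(pintop=(-.002,0,.171),piv=(-.064,0,.142),fc=(-.123,.0645,.138),fc2=(.092,.0645,.138),bar1=(-.065,-.12,.12),bar2=(.065,-.12,.12)).items(): print(nm,(o+R@X).round(4),proj("wrist",o+R@X,s).round(1))
```

```text
0.165 [0.5653 0.1536 0.165 ] [0.568  0.1502 0.165 ]
0.17 [0.5667 0.1536 0.17  ] [0.563  0.1531 0.17  ]
0.175 [0.5681 0.1536 0.175 ] [0.5581 0.1559 0.175 ]
cover handle [[0.6085 0.176  0.168 ]
 [0.6056 0.1289 0.168 ]] [0.60704404 0.15248006 0.168     ]
piv [[0.504  0.1573 0.138 ]]
pintop [0.568  0.1536 0.171 ] [261.4 174.9]
piv [0.5061 0.1578 0.142 ] [260.5 224.7]
fc [0.4516 0.2261 0.138 ] [204.3 268.5]
fc2 [0.6661 0.2117 0.138 ] [194.7  72.3]
bar1 [0.4971 0.0381 0.12  ] [362.5 216.5]
bar2 [0.6268 0.0294 0.12  ] [372.9 103.5]
```

View pics/m14.png

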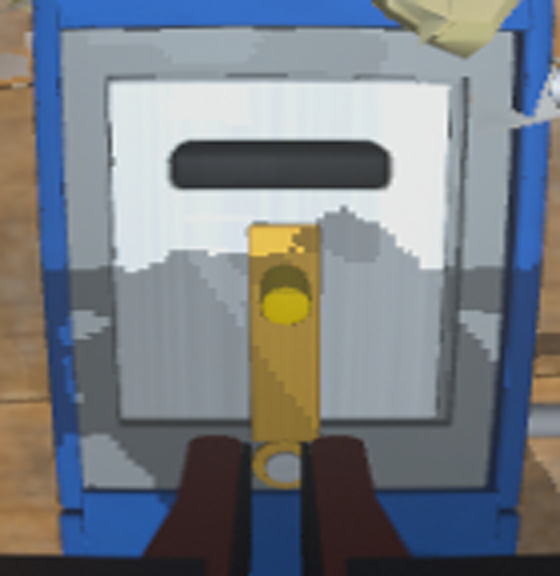

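Run:
```python
from h import *
print(shift((.565,.1535,.165)))
```

```text
[115.2  -0.3  -9.3]
```

Request:
send_rows([
  {"tx": 15,"ty": 0,"tz": -9,"spin": 0,"jaw": 0.4},
  {"tx": 30,"ty": 0,"tz": -9,"spin": 0,"jaw": 0.4},
  {"tx": 50,"ty": 0,"tz": -9,"spin": 0,"jaw": 0.4},
  {"tx": 80,"ty": 0,"tz": -9,"spin": 0,"jaw": 0.4},
  {"tx": 110,"ty": 0,"tz": -9,"spin": 0,"jaw": 0.4},
  {"tx": 115,"ty": 0,"tz": -9,"spin": 0,"jaw": 0.3},
  {"tx": 115,"ty": 0,"tz": -9,"spin": 0,"jaw": 0.15},
  {"tx": 115,"ty": 0,"tz": -9,"spin": 0,"jaw": 0.05},
  {"tx": 115,"ty": 0,"tz": -9,"spin": 0,"jaw": 0.05},
  {"tx": 115,"ty": 0,"tz": -9,"spin": 0,"jaw": 0.05},
])

```text
t: 14.65
tcp_pos: [0.5656, 0.1534, 0.1664]
ee_rot: [-0.7, 0.025, 0.714, 0.022]
wrist_force: [1.1, 0.2, -0.5]
opening: 0.127
```

Run:
```python
from h import *
s,im=grab("wrist","w15");s=stat();s2,sc=grab("scene","sc15")
cv2.imwrite("pics/m15.png",np.hstack([cv2.resize(im[60:330,100:400],(400,360)),cv2.resize(sc[160:290,110:250],(390,360))]))
R=Rn.from_euler('z',-.067).as_matrix();Rt=Rn.from_quat(s["ee_rot"]).as_matrix()
for a in list(range(10,100,10))+[95]:
    t=np.radians(a);d=R@[.062*(np.cos(t)-1),.062*np.sin(t),0];print(a,(Rt.T@d*1000).round(0))
```

```text
t 14.70 tcp [0.5656 0.1534 0.1663] F [ 0.5  0.5 -0.8] op 0.125 j [-0.06  0.45 -0.4   1.8   0.2   0.95 -2.19]
[[-0.019, -0.066, -0.998], [-0.004, -0.998, 0.066], [-1.0, 0.005, 0.019]]
10 [ -0. -11.   1.]
20 [ -0. -21.   4.]
30 [  0. -31.   8.]
40 [  0. -40.  14.]
50 [  0. -48.  22.]
60 [  0. -54.  31.]
70 [  0. -58.  41.]
80 [  1. -61.  51.]
90 [  1. -62.  62.]
95 [  1. -62.  67.]
```

View pics/m15.png

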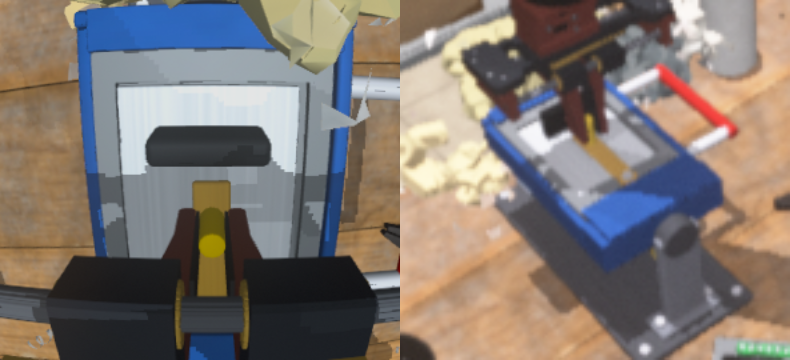

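Request:
send_rows([
  {"tx": 0,"ty": -11,"tz": 1,"spin": 0,"jaw": 0.05},
  {"tx": 0,"ty": -21,"tz": 4,"spin": 0,"jaw": 0.05},
  {"tx": 0,"ty": -31,"tz": 8,"spin": 0,"jaw": 0.05},
  {"tx": 0,"ty": -40,"tz": 14,"spin": 0,"jaw": 0.05},
  {"tx": 0,"ty": -48,"tz": 22,"spin": 0,"jaw": 0.05},
  {"tx": 0,"ty": -54,"tz": 31,"spin": 0,"jaw": 0.05},
  {"tx": 0,"ty": -58,"tz": 41,"spin": 0,"jaw": 0.05},
  {"tx": 0,"ty": -61,"tz": 51,"spin": 0,"jaw": 0.05},
  {"tx": 0,"ty": -62,"tz": 62,"spin": 0,"jaw": 0.05},
  {"tx": 0,"ty": -62,"tz": 65,"spin": 0,"jaw": 0.05},
])

```text
t: 15.75
tcp_pos: [0.5075, 0.2186, 0.1675]
ee_rot: [-0.702, 0.025, 0.711, 0.023]
wrist_force: [18.3, -2.6, -14.8]
opening: 0.127
```

Request:
send_rows([
  {"tx": 0,"ty": 0,"tz": 0,"spin": 0,"jaw": 0.05},
  {"tx": 0,"ty": 0,"tz": 0,"spin": 0,"jaw": 0.3},
  {"tx": 0,"ty": 0,"tz": 0,"spin": 0,"jaw": 0.35},
  {"tx": -30,"ty": 0,"tz": 0,"spin": 0,"jaw": 0.4},
  {"tx": -75,"ty": 10,"tz": -10,"spin": 0,"jaw": 0.4},
  {"tx": -105,"ty": 40,"tz": -30,"spin": 0,"jaw": 0.4},
  {"tx": -105,"ty": 62,"tz": -60,"spin": 0,"jaw": 0.4},
  {"tx": -105,"ty": 62,"tz": -60,"spin": 0,"jaw": 0.4},
])

```text
t: 16.55
tcp_pos: [0.5676, 0.1487, 0.273]
ee_rot: [-0.703, 0.028, 0.71, 0.025]
wrist_force: [-0.8, -0.6, -0.9]
opening: 0.399
```

Run:
```python
from h import *
s,im=grab("wrist","w16");stat();s2,sc=grab("scene","sc16")
cv2.imwrite("pics/m16.png",np.hstack([cv2.resize(im[60:330,100:400],(400,360)),cv2.resize(sc[160:290,110:250],(390,360))]))
cv2.imwrite("pics/m16b.png",cv2.resize(im[60:260,170:350],None,fx=3,fy=3,interpolation=2))
```

```text
t 16.60 tcp [0.5653 0.1512 0.2721] F [-0.7  0.4  0.6] op 0.400 j [-0.04  0.34 -0.41  1.7   0.14  1.14 -2.14]
[[-0.012, -0.071, -0.997], [-0.003, -0.997, 0.071], [-1.0, 0.004, 0.012]]
```

View pics/m16b.png

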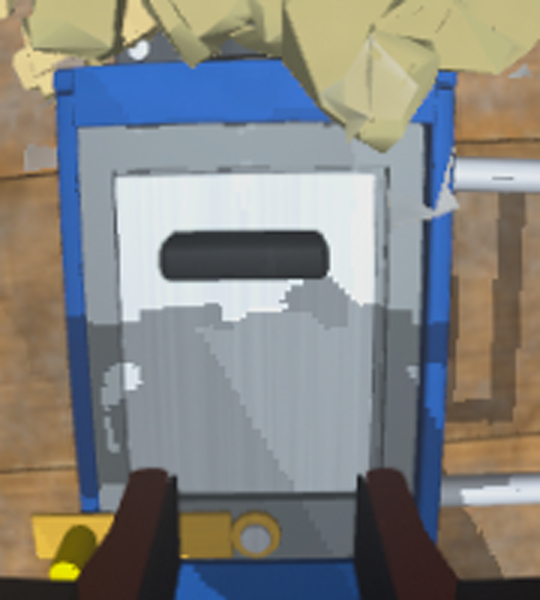

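Run:
```python
from h import *
s=ctrl.get_state()
P=[plane("wrist",(q[0]/3+170,q[1]/3+60),.166,s) for q in((160,255),(329,255),(245,232),(245,281))];print(np.round(P,4))
print(shift((.606,.1525,.24),s),spin(-.067,s))
```

```text
[[0.6051 0.1809 0.166 ]
 [0.6017 0.1325 0.166 ]
 [0.6099 0.156  0.166 ]
 [0.5957 0.1571 0.166 ]]
[ 31.2  -2.5 -42.3] 89.91049219835935
```

Request:
send_rows([
  {"tx": 5,"ty": -1,"tz": -10,"spin": -8.5,"jaw": 0.45},
  {"tx": 10,"ty": -2,"tz": -20,"spin": -17,"jaw": 0.45},
  {"tx": 15,"ty": -4,"tz": -30,"spin": -25.5,"jaw": 0.45},
  {"tx": 20,"ty": -5,"tz": -40,"spin": -34,"jaw": 0.45},
  {"tx": 20,"ty": -5,"tz": -41,"spin": -42.5,"jaw": 0.45},
  {"tx": 20,"ty": -5,"tz": -41,"spin": -51,"jaw": 0.45},
  {"tx": 20,"ty": -5,"tz": -41,"spin": -59.5,"jaw": 0.45},
  {"tx": 20,"ty": -5,"tz": -41,"spin": -68,"jaw": 0.45},
  {"tx": 20,"ty": -5,"tz": -41,"spin": -76.5,"jaw": 0.45},
  {"tx": 20,"ty": -5,"tz": -41,"spin": -85,"jaw": 0.45},
])

```text
t: 17.65
tcp_pos: [0.6033, 0.1572, 0.2508]
ee_rot: [-0.531, -0.465, 0.54, -0.459]
wrist_force: [-1.3, -0.8, 0.3]
opening: 0.452
```

Run:
```python
from h import *
s=stat()
print(shift((.605,.155,.23),s),spin(-.067,s))
```

```text
t 17.65 tcp [0.6033 0.1572 0.2508] F [-1.3 -0.8  0.3] op 0.452 j [ 0.15  0.47 -0.69  1.62  0.31  1.18 -0.76]
[[-0.015, 0.989, -0.146], [-0.002, -0.146, -0.989], [-1.0, -0.015, 0.004]]
[20.8  2.3  1.8] -4.566208625127416
```

Request:
send_rows([
  {"tx": 10,"ty": 2,"tz": 1,"spin": -4.6,"jaw": 0.45},
  {"tx": 18,"ty": 2,"tz": 1,"spin": -4.6,"jaw": 0.45},
  {"tx": 18,"ty": 2,"tz": 1,"spin": -4.6,"jaw": 0.45},
])

```text
t: 17.95
tcp_pos: [0.6032, 0.1566, 0.2312]
ee_rot: [-0.511, -0.487, 0.522, -0.479]
wrist_force: [0.5, 0.3, -0.4]
opening: 0.452
```

Run:
```python
from h import *
s,im=grab("wrist","w17");s=stat()
cv2.imwrite("pics/m17.png",cv2.resize(im[60:330,100:400],(650,585)))
print(shift((.605,.155,.158),s),spin(-.067,s))
```

```text
t 18.00 tcp [0.6038 0.1565 0.232 ] F [ 0.3  0.9 -0.1] op 0.447 j [ 0.15  0.5  -0.7   1.64  0.34  1.15 -0.7 ]
[[-0.017, 0.998, -0.067], [-0.002, -0.067, -0.998], [-1.0, -0.017, 0.003]]
[74.   2.6  1.2] -0.014249885679305407
```

View pics/m17.png

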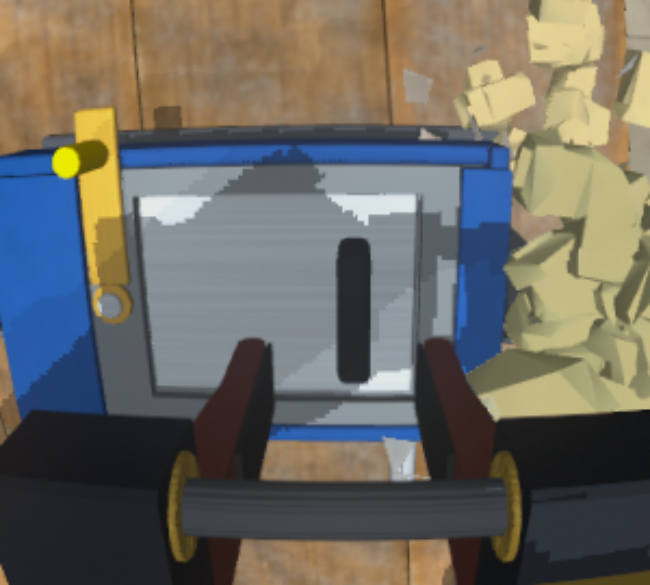

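Run:
```python
from h import *
s=ctrl.get_state()
P=[plane("wrist",(q[0]/2.1667+100,q[1]/2.1667+60),.166,s) for q in((353,240),(353,382),(337,310),(370,310))];print(np.round(P,4),np.mean(P,0))
```

```text
[[0.608  0.1831 0.166 ]
 [0.6047 0.1298 0.166 ]
 [0.6008 0.1582 0.166 ]
 [0.6124 0.1575 0.166 ]] [0.60648937 0.15715543 0.166     ]
```

Request:
send_rows([
  {"tx": 30,"ty": 3,"tz": 0,"spin": 0,"jaw": 0.4},
  {"tx": 60,"ty": 4,"tz": 0,"spin": 0,"jaw": 0.4},
  {"tx": 74,"ty": 4,"tz": 0,"spin": 0,"jaw": 0.4},
  {"tx": 74,"ty": 4,"tz": 0,"spin": 0,"jaw": 0.25},
  {"tx": 74,"ty": 4,"tz": 0,"spin": 0,"jaw": 0.1},
  {"tx": 74,"ty": 4,"tz": 0,"spin": 0,"jaw": 0.05},
  {"tx": 74,"ty": 4,"tz": 0,"spin": 0,"jaw": 0.05},
  {"tx": 74,"ty": 4,"tz": 0,"spin": 0,"jaw": 0.05},
])

```text
t: 18.8
tcp_pos: [0.6073, 0.1567, 0.1597]
ee_rot: [-0.512, -0.486, 0.521, -0.48]
wrist_force: [-2.2, 1.1, 7.7]
opening: 0.136
```

Run:
```python
from h import *
s,im=grab("wrist","w18");s=stat();s2,sc=grab("scene","sc18")
cv2.imwrite("pics/m18.png",np.hstack([cv2.resize(im[60:330,100:400],(400,360)),cv2.resize(sc[160:290,110:250],(390,360))]))
```

```text
t 18.85 tcp [0.6073 0.1567 0.1597] F [-1.3  0.   7. ] op 0.137 j [ 0.13  0.57 -0.67  1.7   0.4   1.02 -0.74]
[[-0.015, 0.998, -0.067], [-0.001, -0.067, -0.998], [-1.0, -0.014, 0.002]]
```

View pics/m18.png

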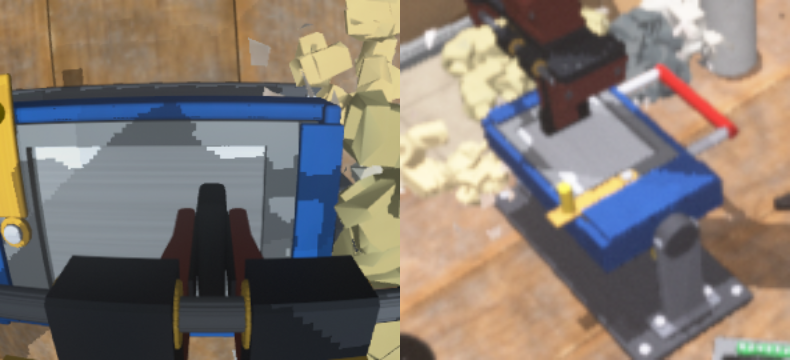

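Request:
send_rows([
  {"tx": -3,"ty": 0,"tz": 0,"spin": 0,"jaw": 0.05},
  {"tx": -6,"ty": 0,"tz": 0,"spin": 0,"jaw": 0.05},
  {"tx": -10,"ty": 0,"tz": 0,"spin": 0,"jaw": 0.05},
  {"tx": -16,"ty": 0,"tz": 0,"spin": 0,"jaw": 0.05},
  {"tx": -28,"ty": 0,"tz": 0,"spin": 0,"jaw": 0.05},
  {"tx": -45,"ty": 0,"tz": 0,"spin": 0,"jaw": 0.05},
  {"tx": -65,"ty": 0,"tz": 0,"spin": 0,"jaw": 0.05},
  {"tx": -85,"ty": 0,"tz": 0,"spin": 0,"jaw": 0.05},
  {"tx": -90,"ty": 0,"tz": 0,"spin": 0,"jaw": 0.05},
])

```text
t: 19.8
tcp_pos: [0.61, 0.1578, 0.2535]
ee_rot: [-0.514, -0.485, 0.519, -0.48]
wrist_force: [1.2, 0.8, 0.0]
opening: 0.135
```

Run:
```python
from h import *
s,im=grab("wrist","w19");s=stat();s2,sc=grab("scene","sc19")
cv2.imwrite("pics/m19.png",np.hstack([cv2.resize(im[60:330,100:400],(400,360)),cv2.resize(sc[130:290,80:250],(390,360))]))
print(shift((.506,-.283,.22),s),shift((.506,-.283,.034),s))
```

```text
t 19.85 tcp [0.6097 0.1575 0.2528] F [ 0.4  0.1 -1.5] op 0.133 j [ 0.16  0.48 -0.7   1.61  0.33  1.18 -0.69]
[[-0.01, 0.998, -0.067], [-0.0, -0.067, -0.998], [-1.0, -0.01, 0.001]]
[ 33.9 -73.5 446.5] [219.9 -71.6 446.3]
```

View pics/m19.png

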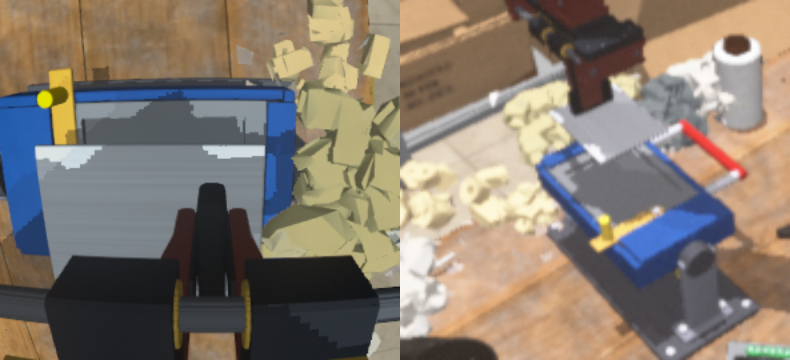

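Cover is lifted out. Carry it to the tray.

Request:
send_rows([
  {"tx": 0,"ty": -5,"tz": 30,"spin": 0,"jaw": 0.05},
  {"tx": 0,"ty": -12,"tz": 70,"spin": 0,"jaw": 0.05},
  {"tx": 0,"ty": -20,"tz": 112,"spin": 0,"jaw": 0.05},
  {"tx": 0,"ty": -28,"tz": 155,"spin": 0,"jaw": 0.05},
  {"tx": 0,"ty": -35,"tz": 200,"spin": 0,"jaw": 0.05},
  {"tx": 0,"ty": -43,"tz": 245,"spin": 0,"jaw": 0.05},
  {"tx": 0,"ty": -50,"tz": 290,"spin": 0,"jaw": 0.05},
  {"tx": 10,"ty": -58,"tz": 335,"spin": 0,"jaw": 0.05},
  {"tx": 20,"ty": -65,"tz": 380,"spin": 0,"jaw": 0.05},
  {"tx": 30,"ty": -70,"tz": 420,"spin": 0,"jaw": 0.05},
])

```text
t: 20.9
tcp_pos: [0.509, -0.2596, 0.2215]
ee_rot: [-0.513, -0.486, 0.521, -0.479]
wrist_force: [0.1, -0.7, -0.7]
opening: 0.134
```

Run:
```python
from h import *
s=stat();s2,tp=grab("top","tp20");s1,im=grab("wrist","w20")
cv2.imwrite("pics/m20.png",np.hstack([cv2.resize(im[30:330,60:440],(480,380)),cv2.resize(tp[170:280,280:380],(320,352))[:380] if 0 else cv2.resize(tp[170:280,280:380],(310,380))]))
print(shift((.506,-.283,.15),s),shift((.506,-.283,.034),s),spin(-.03,s))
```

```text
t 20.90 tcp [ 0.509  -0.2596  0.2215] F [ 0.1 -0.7 -0.7] op 0.134 j [ 0.83  0.39 -0.6   1.78  0.26  1.06  0.07]
[[-0.014, 0.998, -0.069], [-0.001, -0.069, -0.998], [-1.0, -0.014, 0.002]]
[71.6 -0.4 23.4] [187.6   1.1  23.2] -2.2112117581196458
```

View pics/m20.png

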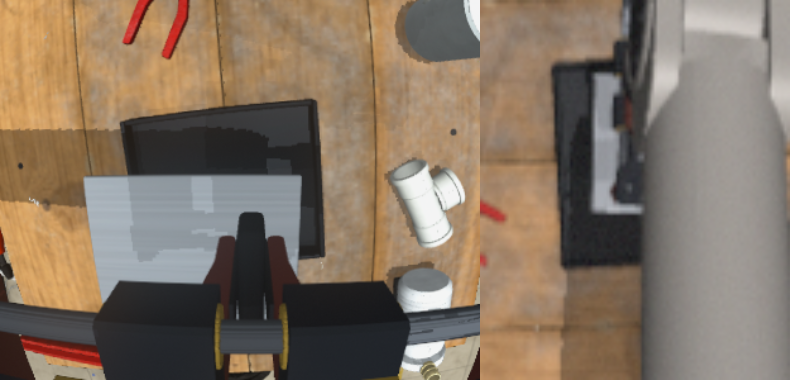

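Run:
```python
from h import *
s=ctrl.get_state()
P=[plane("wrist",(60+q[0]/1.263,30+q[1]/1.267),.028,s) for q in((122,122),(316,100),(323,256))];print(np.round(P,4))
print(s["tcp_pos"])
```

```text
[[ 0.3866 -0.2028  0.028 ]
 [ 0.5676 -0.1986  0.028 ]
 [ 0.5697 -0.3512  0.028 ]]
[ 0.50668336 -0.26431435  0.21975385]
```

Run:
```python
from h import *
s=stat();print(shift((.509,-.279,.1),s),shift((.509,-.279,.033),s),spin(0,s))
print(plane("top",(366,150),.06),plane("top",(395,152),.06))
```

```text
t 21.00 tcp [ 0.5067 -0.2643  0.2198] F [-0.8 -0.2 -2.1] op 0.133 j [ 0.83  0.39 -0.6   1.78  0.26  1.06  0.07]
[[-0.018, 0.997, -0.077], [-0.002, -0.077, -0.997], [-1.0, -0.017, 0.003]]
[119.7   5.5  14.1] [186.7   6.7  13.9] -4.436504404104838
[ 0.67311514 -0.39759132  0.06      ] [ 0.66424222 -0.48574323  0.06      ]
```

Request:
send_rows([
  {"tx": 20,"ty": 3,"tz": 7,"spin": -2,"jaw": 0.05},
  {"tx": 55,"ty": 5,"tz": 14,"spin": -4.4,"jaw": 0.05},
  {"tx": 90,"ty": 5,"tz": 14,"spin": -4.4,"jaw": 0.05},
  {"tx": 125,"ty": 6,"tz": 14,"spin": -4.4,"jaw": 0.05},
  {"tx": 150,"ty": 6,"tz": 14,"spin": -4.4,"jaw": 0.05},
  {"tx": 165,"ty": 6,"tz": 14,"spin": -4.4,"jaw": 0.05},
  {"tx": 173,"ty": 6,"tz": 14,"spin": -4.4,"jaw": 0.05},
  {"tx": 178,"ty": 6,"tz": 14,"spin": -4.4,"jaw": 0.05},
  {"tx": 181,"ty": 6,"tz": 14,"spin": -4.4,"jaw": 0.05},
])

```text
t: 21.9
tcp_pos: [0.509, -0.2792, 0.0392]
ee_rot: [-0.495, -0.503, 0.505, -0.496]
wrist_force: [1.3, 0.4, -0.8]
opening: 0.138
```

Run:
```python
from h import *
s=stat();s1,im=grab("wrist","w21");s2,sc=grab("scene","sc21")
cv2.imwrite("pics/m21.png",np.hstack([cv2.resize(im[30:330,60:440],(440,350)),cv2.resize(sc[140:260,220:370],(350,350))]))
```

```text
t 21.90 tcp [ 0.509  -0.2792  0.0392] F [ 1.3  0.4 -0.8] op 0.138 j [ 0.77  0.64 -0.5   1.89  0.45  0.74  0.01]
[[-0.016, 1.0, -0.001], [-0.002, -0.001, -1.0], [-1.0, -0.016, 0.002]]
```

View pics/m21.png

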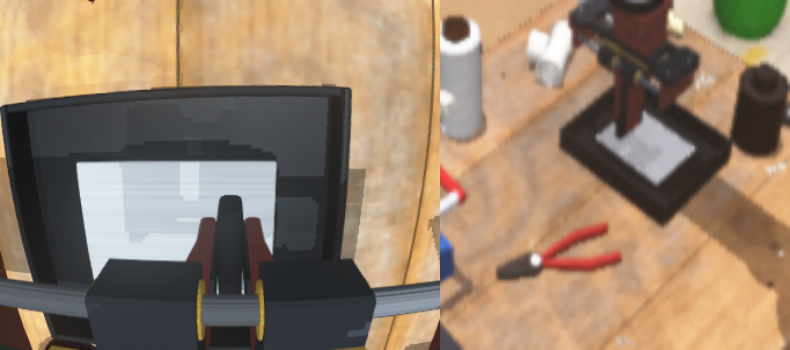

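Request:
send_rows([
  {"tx": 2,"ty": 0,"tz": 0,"spin": 0,"jaw": 0.05},
  {"tx": 4,"ty": 0,"tz": 0,"spin": 0,"jaw": 0.05},
  {"tx": 6,"ty": 0,"tz": 0,"spin": 0,"jaw": 0.05},
  {"tx": 7,"ty": 0,"tz": 0,"spin": 0,"jaw": 0.05},
  {"tx": 7,"ty": 0,"tz": 0,"spin": 0,"jaw": 0.05},
])

```text
t: 22.5
tcp_pos: [0.509, -0.2795, 0.0341]
ee_rot: [-0.495, -0.503, 0.505, -0.496]
wrist_force: [-5.9, 2.9, 15.3]
opening: 0.136
```

Request:
send_rows([
  {"tx": -1,"ty": 0,"tz": 0,"spin": 0,"jaw": 0.3},
  {"tx": -1,"ty": 0,"tz": 0,"spin": 0,"jaw": 0.35},
  {"tx": -15,"ty": 0,"tz": 0,"spin": 0,"jaw": 0.4},
  {"tx": -50,"ty": 0,"tz": 0,"spin": 0,"jaw": 0.4},
  {"tx": -100,"ty": 0,"tz": 0,"spin": 0,"jaw": 0.4},
  {"tx": -150,"ty": 0,"tz": 30,"spin": 0,"jaw": 0.4},
  {"tx": -180,"ty": 0,"tz": 70,"spin": 0,"jaw": 0.4},
  {"tx": -180,"ty": 0,"tz": 110,"spin": 0,"jaw": 0.4},
  {"tx": -180,"ty": 0,"tz": 140,"spin": 0,"jaw": 0.4},
  {"tx": -180,"ty": 0,"tz": 140,"spin": 0,"jaw": 0.4},
])

```text
t: 23.5
tcp_pos: [0.5099, -0.4248, 0.2153]
ee_rot: [-0.496, -0.5, 0.508, -0.495]
wrist_force: [-0.4, 0.2, 0.0]
opening: 0.399
```

Run:
```python
from h import *
s=stat();s1,im=grab("wrist","w22");s2,sc=grab("scene","sc22");s2,tp=grab("top","tp22")
cv2.imwrite("pics/m22.png",np.vstack([np.hstack([cv2.resize(im,(400,300)),cv2.resize(sc,(400,300))]),np.hstack([cv2.resize(tp,(400,300)),cv2.resize(tp[140:260,130:290],(400,300))])]))
cv2.imwrite("pics/sc22c.png",cv2.resize(sc[150:290,110:370],None,fx=3,fy=3,interpolation=2))
```

```text
t 23.50 tcp [ 0.5099 -0.4248  0.2153] F [-0.4  0.2  0. ] op 0.399 j [ 0.97  0.54 -0.55  1.57  0.31  1.13  0.34]
[[-0.017, 1.0, -0.008], [-0.006, -0.008, -1.0], [-1.0, -0.016, 0.006]]
```

View pics/m22.png

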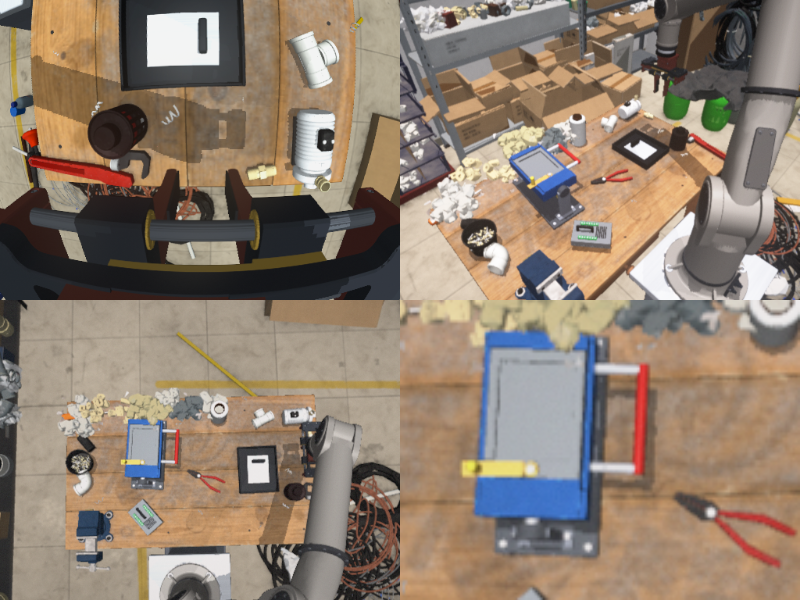

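View pics/sc22c.png

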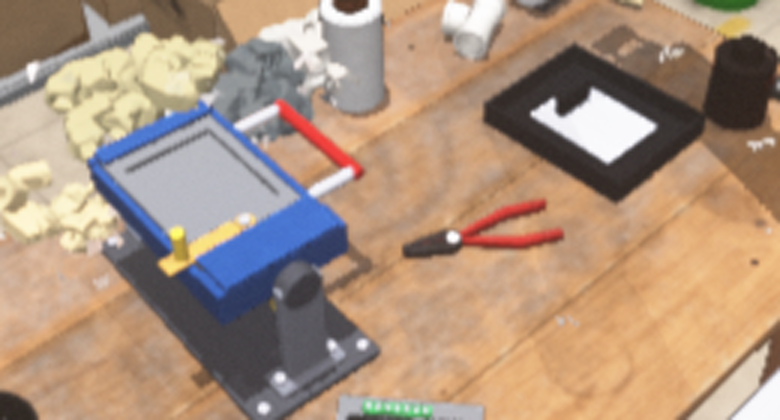

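Request:
send_rows([
  {"tx": -10,"ty": 0,"tz": 0,"spin": 0,"jaw": 0.4},
  {"tx": -10,"ty": 0,"tz": 0,"spin": 0,"jaw": 0.4},
  {"tx": -10,"ty": 0,"tz": 0,"spin": 0,"jaw": 0.4},
])

```text
t: 23.95
tcp_pos: [0.513, -0.4165, 0.2256]
ee_rot: [-0.495, -0.504, 0.504, -0.497]
wrist_force: [-0.3, 0.8, -0.3]
opening: 0.404
```

Run:
```python
from h import *
a=cv2.imread("pics/top0.png").astype(int);b=cv2.imread("pics/tp22.png").astype(int)
d=np.abs(a-b).max(2)
for n,(x0,x1,y0,y1) in dict(pliers=(236,295,212,250),tee=(320,355,135,168),pump=(358,400,136,163)).items():print(n,(d[y0:y1,x0:x1]>40).sum())
stat();ticket.close_job()
```

```text
pliers 0
tee 0
pump 94
t 23.95 tcp [ 0.513  -0.4165  0.2256] F [-0.3  0.8 -0.3] op 0.404 j [ 0.97  0.53 -0.56  1.56  0.31  1.15  0.35]
[[-0.015, 1.0, 0.002], [-0.003, 0.002, -1.0], [-1.0, -0.015, 0.003]]
the job is handed in; nothing more can be done
```

All the steps were done in the order asked, and the job was handed in at about 24 s of the 72 s allowed.

- **Bolt:** I pushed it home with closed fingers behind the knob until it held against about 25 N. An earlier push while gripping the knob stopped short because the fingers met the bolt's bracket.
- **Tug:** I pulled the carrier handle up with about 30 N, more than the 10 to 15 N suggested. The gripper rose only about 2 mm, so the bolt held, and I let go.
- **Frame:** It was turned right over by the red bar and pressed onto its far stop with about 27 N.
- **Tab:** It was swung about 90° aside, and the images show it clear of the cover.
- **Cover:** It was lifted out and now lies flat, handle up, near the middle of the black tray. The gripper was touching nothing at the end.

**Last checks:** Before/after images from the top camera show no change at the pliers or the pipe tee. At the pump, 94 pixels changed. I put that down to the arm hanging over that area, since nothing passed close to the pump, and it looks to be in place in the wrist view. I did not check it any further.

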